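# Clamp the toy boilers and mark them

### The job

Lay each toy-engine boiler from the cork board into a coupler of its own on the marking jig, swing that coupler's hinged half fully shut over the tube, and only then swing its red-nut bolt fully upright into the slot of the lug. When every boiler is locked in, pull the sprung lever right to its stop and let it return to rest; leave everything else on the bench where it is.

Things in the scene. Friction and masses are not known exactly. Their poses are not given: they have to be found in the camera images.
- jig: marking jig fixed to the bench: plywood plate 190 (x) by 490 (y) mm, 12 mm thick, with three alike tube couplers (left, mid, right) in a row along its y and a sprung lever at its -y end. Origin on the bench under the middle seat; x points away from the robot at yaw 0, z up. 'Jig x, y, z' below are these axes
- seat_left (a point): left coupler: where a tube's middle is when it lies home along jig y, 54.5 mm above the bench; jig axes. A steel half-shell (26 mm wide in y, centred 33 mm to +y of here) and a wooden V-rest (10 mm wide, centred 42 mm to -y) carry it; from 37 mm to -y to 20 mm to +y of here fingers have free room down to the plate
- seat_mid (a point): the same for the middle coupler. In every coupler a tube's end blocks hang outside shell and V-rest, with about 3 mm endways play each way; the shell centres a tube laid up to 2 mm off sideways
- seat_right (a point): the same for the right coupler (seats are 135 mm apart)
- cover_left (a joint): left coupler's hinged half: 0 = shut over the tube, grows as it swings up and over to +x, 2.35 rad = fully open, leaning away from the robot. Hinge axis along jig y, 34 mm to +x of the seat, 55 mm above the bench; half 26 mm wide, centred 33 mm to +y of the seat. Stiff (0.06 N m friction): stays where left. Lug: see lug_mid
- bolt_left (a joint): left coupler's swing bolt with red nut: 0 = upright, home in the lug's slot; grows as it leans out to -x, 1.0 rad = fully out. Pivot axis along jig y, 52 mm to -x and 33 mm to +y of the seat, 30 mm above the bench. Nut 18 mm across, 38 to 72 mm from the pivot along the bolt. Stiff (0.045 N m friction): stays where left
- cover_mid (a joint): mid coupler's hinged half: 0 = shut over the tube, grows as it swings up and over to +x, 2.35 rad = fully open, leaning away from the robot. Hinge axis along jig y, 34 mm to +x of the seat, 55 mm above the bench; half 26 mm wide, centred 33 mm to +y of the seat. Stiff (0.06 N m friction): stays where left. Lug: see lug_mid
- bolt_mid (a joint): mid coupler's swing bolt with red nut: 0 = upright, home in the lug's slot; grows as it leans out to -x, 1.0 rad = fully out. Pivot axis along jig y, 52 mm to -x and 33 mm to +y of the seat, 30 mm above the bench. Nut 18 mm across, 38 to 72 mm from the pivot along the bolt. Stiff (0.045 N m friction): stays where left
- cover_right (a joint): right coupler's hinged half: 0 = shut over the tube, grows as it swings up and over to +x, 2.35 rad = fully open, leaning away from the robot. Hinge axis along jig y, 34 mm to +x of the seat, 55 mm above the bench; half 26 mm wide, centred 33 mm to +y of the seat. Stiff (0.06 N m friction): stays where left. Lug: see lug_mid
- bolt_right (a joint): right coupler's swing bolt with red nut: 0 = upright, home in the lug's slot; grows as it leans out to -x, 1.0 rad = fully out. Pivot axis along jig y, 52 mm to -x and 33 mm to +y of the seat, 30 mm above the bench. Nut 18 mm across, 38 to 72 mm from the pivot along the bolt. Stiff (0.045 N m friction): stays where left
- lug_mid (a point): point in the yellow forked lug of the middle hinged half (all alike), mid-width, mid-thickness: shut, it is 90 mm to -x of the hinge and 6 mm higher; it turns with the half. Lug 26 mm wide in y, 8 mm thick, 74 to 102 mm from the hinge, 10 mm slot open at its free end. It can be pinched across its width and led round, or pushed
- lever (a joint): sprung marking lever: 0 = at rest, leaning 0.45 rad to +x of upright; grows as it is pulled to -x; stop at 0.95 rad. Pivot axis along jig y, at x -60, y -245, z 45 mm in the jig frame. Black grip 22 mm across, 88 to 132 mm from the pivot. Spring: about 1 N at the grip to start, 4.5 N at the stop; it returns when let go
- lever_grip (a point): point on the lever's axis in its black grip, 112 mm from the pivot
- tube_red (a point): red toy-engine boiler, centre of the tube: tube 34 mm across, 120 mm long along its own y, with a square wooden block 40 x 40 mm, 10 mm thick, over each end, on which it lies without rolling (centre 20 mm above what it lies on); about 120 g, both ends alike. None from the start when this boiler is absent
- tube_green (a point): green toy-engine boiler, centre of the tube: tube 34 mm across, 120 mm long along its own y, with a square wooden block 40 x 40 mm, 10 mm thick, over each end, on which it lies without rolling (centre 20 mm above what it lies on); about 120 g, both ends alike. None from the start when this boiler is absent
- tube_blue (a point): blue toy-engine boiler, centre of the tube: tube 34 mm across, 120 mm long along its own y, with a square wooden block 40 x 40 mm, 10 mm thick, over each end, on which it lies without rolling (centre 20 mm above what it lies on); about 120 g, both ends alike. None from the start when this boiler is absent
- board: cork board 270 x 160 mm, 8 mm thick, on which the boilers lie at the start; origin under its centre
- car_orange: orange toy car, 75 x 42 x 42 mm high, bystander; origin near its middle at bench height
- car_teal: green toy car with a wooden cab, 75 x 42 x 42 mm high, bystander; origin near its middle at bench height
- glue: white glue bottle, 54 mm across, 150 mm high, bystander; origin near its middle at bench height
- mallet: wooden mallet lying down, 220 mm long, bystander; origin near its middle at bench height
- brush: glue brush lying down, bystander; origin near its middle at bench height
- pot: blue ceramic cup, 80 mm across, 100 mm high, bystander; origin near its middle at bench height
- block: 50 mm wooden toy block, bystander; origin near its middle at bench height
Things that resemble listed ones, but are neither listed nor needed, are in the scene too. There is more than one size of the part that bears tube_blue; the job needs the middle-sized.

How it is judged:
By the outcome, as a careful person would: the job done as asked, in the order asked, and still so for the second after the job is handed in, with the robot touching nothing.
Of boiler_red, boiler_green, boiler_blue only 2 to 3 are there at a start; the rules pass over those that are not, and their reading is None.
At some moment in a run one of boiler_red, boiler_green, boiler_blue may be knocked a few centimetres aside while the robot is not near it.
Once in a run the grip may slacken for a moment while it holds something.
It also fails if it takes over 210 s, if anything falls off the work surface, if the arm or the gripper's body presses on something with over 40 N, if the wrist force passes 120 N, or if a joint passes its speed limit or range.

### The arm

A 6-joint arm with a two-finger parallel gripper is mounted at the origin on the work surface. World frame = base frame: x ahead of the robot, y to its left, z up, the work surface at z = 0. Lengths are in mm, angles in degrees, forces in N, time in s.
With the tool pointing down it reaches from about 300 to 850 mm from the base axis. Payload 4.2 kg.
Tool frame: the origin (TCP) lies midway between the tips of the shut fingers; the grasp point (between the pads) lies 19 mm behind it; z points along the fingers, x is the direction in which the jaws open and shut, and the axes are right-handed (so a half turn about z gives the same grasp; the last joint's range is limited). The gripper opens to 91 mm and grips with 3 to 60 N. Pads are 32 mm wide; open, the fingers measure 118 mm over their backs; the gripper's body (76 mm by 178 mm) begins 60 mm behind the grasp point.
Start: joints at [66.692, 18.312, 89.639, -0, 72.044, -1.146], TCP at [216.909, 532.535, 213.976] pointing down, gripper open.
Joint ranges: [-177.97, 177.97], [-48.28, 115.42], [12.27, 149.76], [-77.06, 257.06], [2.81, 150.46], [-146.56, 146.56]. Speed limits (degrees/s): [147.25, 147.25, 180, 180, 180, 180].

### API

Orientations are given as [roll, pitch, yaw] about the fixed x, y, z axes, in that order (R = Rz(yaw) Ry(pitch) Rx(roll)).
In Python, from workcell import env gives the robot as it stands. The module is installed in compiled form; this text tells all that it offers.
- The arm moves only by the tool drive_tool, never from a script. Its argument "series" is a list of rows, each a list of 3 entries, a list of its own where there are three numbers: the closure, from 0 (fully open) to 1 (shut), then the shift along the tool's x, y, z in mm, then the turn, a rotation vector about the tool's x, y, z in rad. In form: [[gripper, [dx, dy, dz], [rx, ry, rz]], ...]. A call has exactly 5 rows; each row is the pose to reach, as a shift and turn from the pose commanded when the call began, along the tool's axes at that moment; what a row does not reach only later rows make up. A row lasts 1/10 s, in which the tool goes at most 50 mm and 8.59 degrees, less where a joint would pass 70% of its speed; a pose out of reach is approached as far as the arm can. A call with a gripper value outside its range is refused whole. The fingers move at their own pace and stop on an object; "squeeze" is the grip in N (left out, the last holds). Time passes only in rows, so rows that repeat a pose let the fingers close, or fill a call up. It gives the time, the measured TCP pose, the force and the opening at its end, in the units of the state.
- env.state(): the state, without advancing time (a new reading comes with each control period).
- env.grab_frame(name): name is "scene" or "top" or "wrist"; returns a dict with "image" (480x640x3 uint8, red, green, blue), "K" (3x3 intrinsics, pixels), "origin" and "orientation" of the camera in the world. Camera axes: x right, y down, z forward; pixel columns grow to the right and rows downward; lengths in mm; the calibration is good to about 2 mm. A picture is of the moment at which its call begins. There is no depth.
- env.job_done(): hands the job in, once; it reports no verdict.
The state is a dict: "time_s": time; "qpos": joint angles; "qvel": joint speeds; "effort": joint torques, N m; "ee_pos": TCP position; "ee_rot": TCP orientation; "force": force on the tool from outside, world axes, zero at the start; "torque": the same for the moment, N m; "gripper_width": finger opening in mm.
Only numpy, scipy, OpenCV 4.12 (cv2) and the standard library are available. Lean on these libraries where they do the work, as an engineer would, in place of code of your own. Each camera call takes 0.05 s, during which the arm holds its last target.

## Working session

There is one attempt and no reset: what is moved stays moved. The work goes in short steps, Python scripts to look and compute and a tool call to move; the robot and the scene stay as the last step left them, time stands still between calls to the robot, and variables do not carry over. Pictures are saved under pics/ and viewed, and the job is handed in when it is done.

Besides the shell and the picture viewer there is one more tool, called after "Request:" as name(argument=value, ...), one argument or row to a line, values as JSON. drive_tool: Moves the arm, as the interface text tells. Its arguments: {"type":"object","properties":{"series":{"type":"array","items":{"type":"array"}},"squeeze":{"type":"number"}},"required":["series"]}

```bash
mkdir -p pics; cat > h.py <<'E'
import numpy as np, cv2, json
from workcell import env
from scipy.spatial.transform import Rotation as R
def grab(n,name=None):
    f=env.grab_frame(n)
    if name: cv2.imwrite('pics/%s.png'%name, cv2.cvtColor(f['image'],cv2.COLOR_RGB2BGR))
    return f
E
python3 - <<'E'
from h import *
print(env.state())
for n in ['scene','top','wrist']:
    f=grab(n,n+'0'); print(n,f['K'],f['origin'],f['orientation'])
E
```

```text
{'time_s': 0.0, 'qpos': array([ 6.66930235e+01,  1.83497754e+01,  8.97065437e+01, -1.23345181e-03,
        7.20426823e+01, -1.14706017e+00]), 'qvel': array([ 0.01760821, -0.06758122, -0.04136431,  0.05704516,  0.05917859,
       -0.0411298 ]), 'effort': array([ 2.32272010e-03, -4.12469745e+01, -2.31974316e+01,  7.28566409e-02,
        4.56793921e-02, -1.38885666e-04]), 'ee_pos': array([216.70307505, 532.05848971, 213.13804287]), 'ee_rot': array([-1.79999191e+02,  9.90051134e-02,  6.78404657e+01]), 'force': array([-0.49830576, -0.35826754,  0.69017245]), 'torque': array([ 0.01306333, -0.09442892,  0.01357622]), 'gripper_width': 91.53892111057303}
scene [[519.51393589   0.         320.20176227]
 [  0.         519.51393589 244.00746162]
 [  0.           0.           1.        ]] [1174.15127185 -342.45552116 1380.10718548] [-150.03929714    0.16456914   59.24267994]
top [[588.42985603   0.         308.73981221]
 [  0.         588.42985603 234.63591665]
 [  0.           0.           1.        ]] [ 340.25072274   22.11965927 1506.52925902] [-1.71343768e+02  1.22822410e-01 -8.90126368e+01]
wrist [[336.29916488   0.         313.61066507]
 [  0.         336.29916488 243.53707595]
 [  0.           0.           1.        ]] [154.73328312 557.05251679 382.72249136] [1.66239362e+02 1.00346793e-01 6.78127184e+01]
```

View pics/scene0.png

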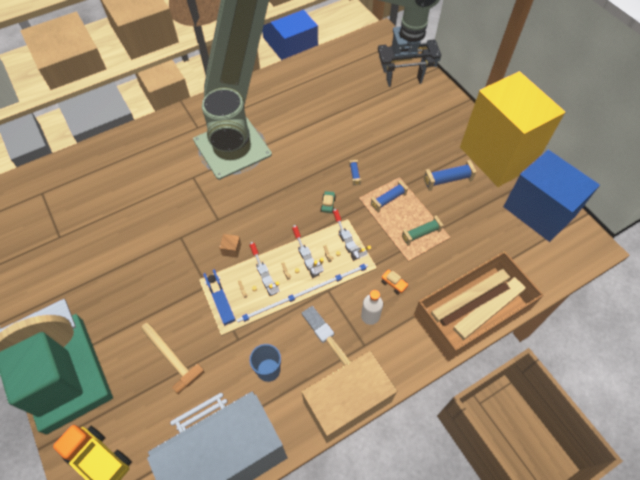

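View pics/top0.png

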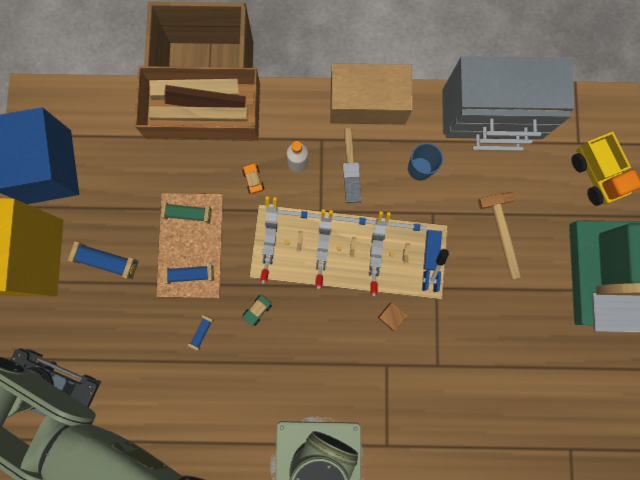

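View pics/wrist0.png

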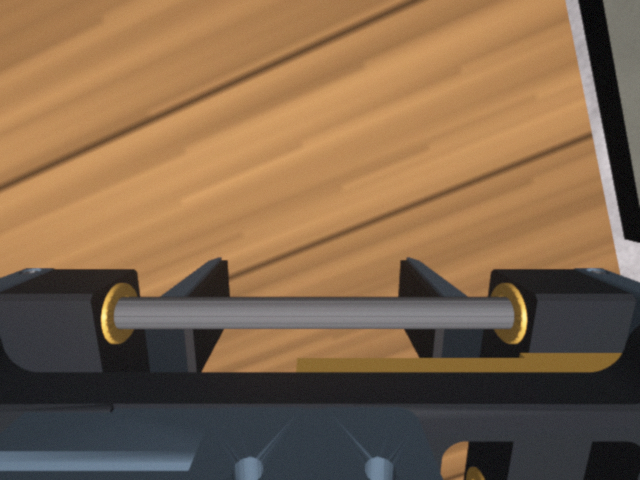

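Blue candidates in top view: large at (103,260), small at (201,332), and a middle one on the cork at (189,274). The on-board middle one fits. I'll confirm it in enlarged crops and measure.

```bash
cat >> h.py <<'E'
def cam(f):
    return f['K'],np.array(f['origin']),R.from_euler('xyz',f['orientation'],degrees=True).as_matrix()
def ray(f,uv):
    K,o,M=cam(f); uv=np.atleast_2d(uv).astype(float)
    d=np.c_[uv,np.ones(len(uv))]@np.linalg.inv(K).T@M.T
    return o,d
def onplane(f,uv,z):
    o,d=ray(f,uv); t=(z-o[2])/d[:,2]; return o+d*t[:,None]
def proj(f,P):
    K,o,M=cam(f); c=(np.atleast_2d(P)-o)@M; p=c@K.T; return p[:,:2]/p[:,2:]
E
python3 - <<'E'
from h import *
f=grab('top'); im=cv2.cvtColor(f['image'],cv2.COLOR_RGB2BGR)
c=im[180:360,60:270]; cv2.imwrite('pics/topA.png',cv2.resize(c,None,fx=3.3,fy=3.3,interpolation=cv2.INTER_CUBIC))
c=im[190:310,240:460]; cv2.imwrite('pics/topB.png',cv2.resize(c,None,fx=3.6,fy=3.6,interpolation=cv2.INTER_CUBIC))
f=grab('scene'); im=cv2.cvtColor(f['image'],cv2.COLOR_RGB2BGR)
c=im[150:340,190:460]; cv2.imwrite('pics/scB.png',cv2.resize(c,None,fx=2.95,fy=2.95,interpolation=cv2.INTER_CUBIC))
E
```

```text
(no output)
```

View pics/topA.png

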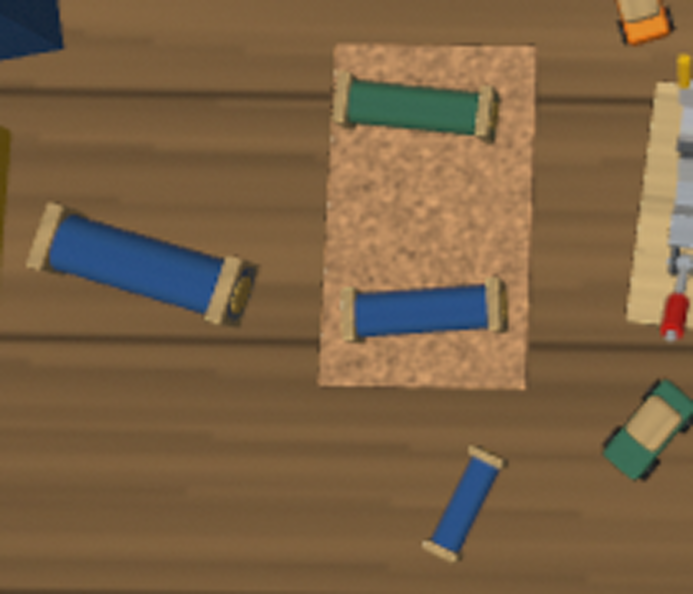

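View pics/topB.png

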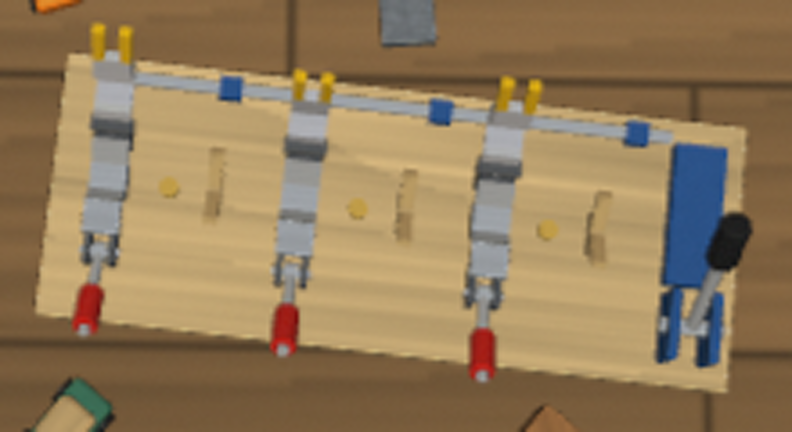

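View pics/scB.png

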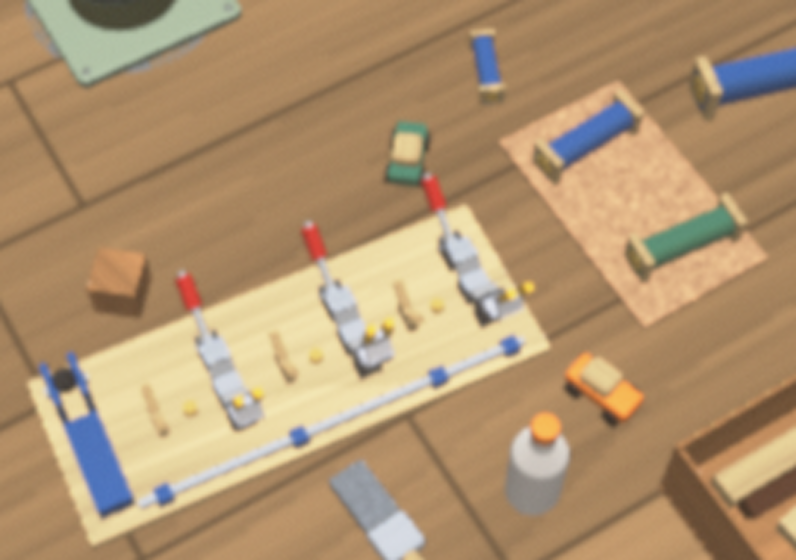

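The crops show the board's blue boiler is about the same length as green, so it is the middle-sized one. The large and small blue ones lie off the board. All three covers are open, all bolts are out and the couplers are empty. There is no red boiler. Next I measure the jig and tubes.

```bash
cat >> h.py <<'E'
def tri(fa,ua,fb,ub):
    oa,da=ray(fa,ua); ob,db=ray(fb,ub); out=[]
    for a,b in zip(da,db):
        a=a/np.linalg.norm(a); b=b/np.linalg.norm(b)
        s=np.linalg.lstsq(np.c_[a,-b],ob-oa,rcond=None)[0]
        pa=oa+a*s[0]; pb=ob+b*s[1]; out.append(np.r_[(pa+pb)/2,np.linalg.norm(pa-pb)])
    return np.array(out)
def blobs(f,lo,hi,box=None,amin=8):
    hsv=cv2.cvtColor(f['image'],cv2.COLOR_RGB2HSV)
    m=cv2.inRange(hsv,np.array(lo),np.array(hi))
    if box is not None:
        k=np.zeros_like(m); k[box[1]:box[3],box[0]:box[2]]=255; m&=k
    n,l,s,c=cv2.connectedComponentsWithStats(m)
    return [(s[i,4],c[i],np.argwhere(l==i)[:,::-1]) for i in range(1,n) if s[i,4]>=amin]
E
python3 - <<'E'
from h import *
t=grab('top'); s=grab('scene')
rt=blobs(t,(0,150,90),(8,255,255),(240,250,460,310)); rs=blobs(s,(0,150,90),(8,255,255),(190,190,400,300))
rtl=np.array(sorted([b[1] for b in rt],key=lambda c:c[0])); rsl=np.array(sorted([b[1] for b in rs],key=lambda c:-c[0]))
print(rtl,rsl)
if len(rtl)==len(rsl): print('nuts',tri(t,rtl,s,rsl).round(1))
print('nuts top@60',onplane(t,rtl,60).round(1)); print('nuts sc@60',onplane(s,rsl,60).round(1))
for nm,lo,hi,bt,bs in [('green',(65,90,30),(90,255,255),(150,195,225,235),(390,205,450,245)),('blue',(104,120,40),(120,255,255),(150,255,225,295),(365,180,412,210))]:
    a=blobs(t,lo,hi,bt,40);b=blobs(s,lo,hi,bs,40)
    print(nm,[(x[0],x[1]) for x in a],[(x[0],x[1]) for x in b])
    for f,q in ((t,a),(s,b)):
        p=q[0][2]; (c,wh,ang)=cv2.minAreaRect(p.astype(np.float32)); 
        P=onplane(f,cv2.boxPoints((c,wh,ang)),28+8)  
        print(' c@28',onplane(f,q[0][1],32).round(1), wh); 
        pc=p-p.mean(0); u=np.linalg.svd(pc,full_matrices=False)[2][0]
        e=onplane(f,[p.mean(0)-20*u,p.mean(0)+20*u],32); d=e[1]-e[0]; print(' ang from y', np.degrees(np.arctan2(-d[0],d[1])))
        # note centroid bias
    print('tri',tri(t,[a[0][1]],s,[b[0][1]]).round(1))
# yellow lugs
yt=blobs(t,(22,190,140),(32,255,255),(240,190,460,260),4); print([(x[0],x[1].round(1)) for x in yt])
E
```

```text
[[264.0625     274.9125    ]
 [318.81012658 280.67088608]
 [373.51851852 287.45679012]] [[336.64814815 215.16666667]
 [296.03508772 231.78947368]
 [253.54237288 248.57627119]]
nuts [[ 4.581e+02  1.371e+02  6.180e+01  1.000e-01]
 [ 4.463e+02  2.500e+00  6.190e+01  4.000e-01]
 [ 4.321e+02 -1.318e+02  6.080e+01  4.000e-01]]
nuts top@60 [[ 458.3  137.2   60. ]
 [ 446.4    2.3   60. ]
 [ 432.1 -132.1   60. ]]
nuts sc@60 [[ 457.2  137.8   60. ]
 [ 445.4    3.2   60. ]
 [ 431.7 -131.5   60. ]]
green [(np.int32(445), array([184.59775281, 212.31011236]))] [(np.int32(41), array([427.53658537, 226.        ]))]
 c@28 [[616.9 346.7  32. ]] (38.004085540771484, 11.696203231811523)
 ang from y 175.01803994997923
 c@28 [[617.9 365.5  32. ]] (2.888741970062256, 17.06983757019043)
 ang from y 176.44227049927792
tri [[619.1 352.3  41.5  16.6]]
blue [(np.int32(473), array([187.02325581, 273.94714588]))] [(np.int32(181), array([390.4640884, 194.3480663]))]
 c@28 [[459.7 332.9  32. ]] (12.239496231079102, 38.780574798583984)
 ang from y 5.609157011891098
 c@28 [[462.5 335.6  32. ]] (6.9210638999938965, 26.40433120727539)
 ang from y -175.99430306869533
tri [[460.6 335.1  29.6   3.5]]
[(np.int32(26), array([267. , 200.8])), (np.int32(25), array([274.6, 201.4])), (np.int32(19), array([322.8, 212.5])), (np.int32(18), array([330.5, 213.1])), (np.int32(26), array([379.9, 215. ])), (np.int32(26), array([387.5, 216. ]))]
```

```bash
cat >> h.py <<'E'
# commanded-pose bookkeeping
def Rt(yaw,tilt=0): return R.from_euler('xyz',[180,0,yaw],degrees=True)
def cmd():
    try: d=json.load(open('cmd.json')); return np.array(d['p']),R.from_quat(d['q'])
    except FileNotFoundError: return np.array([216.909,532.535,213.976]),Rt(67.838)
def applied(shift,turn):
    p,r=cmd(); p=p+r.apply(shift); r=r*R.from_rotvec(turn)
    json.dump({'p':list(p),'q':list(r.as_quat())},open('cmd.json','w'))
def plan(P,yaw=None,rot=None):
    p,r=cmd(); rt=rot if rot is not None else (r if yaw is None else Rt(yaw))
    print('shift',(r.inv().apply(np.array(P)-p)).round(1),'turn',(r.inv()*rt).as_rotvec().round(4))
def show():
    s=env.state(); p,r=cmd()
    print('t',round(s['time_s'],2),'meas',np.round(s['ee_pos'],1),np.round(s['ee_rot'],2),'cmd',p.round(1),r.as_euler('xyz',degrees=True).round(2),'F',np.round(s['force'],1),'w',round(s['gripper_width'],1))
E
python3 - <<'E'
from h import *
plan([535,310,230],0)
E
```

```text
shift [-86.1 378.5 -16. ] turn [ 0.    -0.     1.184]
```

Request:
drive_tool(
  series=[
    [0,[-17,50,-4],[0,0,0.14]],
    [0,[-30,100,-8],[0,0,0.29]],
    [0,[-40,150,-12],[0,0,0.44]],
    [0,[-50,200,-16],[0,0,0.59]],
    [0,[-50,200,-16],[0,0,0.69]],
  ],
)

```text
time_s: 0.85
ee_pos: [387.4, 408.0, 230.5]
ee_rot: [179.9, -0.1, 27.7]
force: [-1.3, 1.1, 0.1]
gripper_width: 91.4
```

```bash
python3 - <<'E'
from h import *
applied([-50,200,-16],[0,0,.69]); show(); plan([535,310,230],0)
E
```

```text
t 0.85 meas [387.4 408.  230.5] [ 1.7991e+02 -1.3000e-01  2.7730e+01] cmd [383.3 410.8 230. ] [180.    0.   28.3] F [-1.3  1.1  0.1] w 91.4
shift [ 85.8 160.7  -0. ] turn [-0.    -0.     0.494]
```

Request:
drive_tool(
  series=[
    [0,[22,42,0],[0,0,0.14]],
    [0,[44,84,0],[0,0,0.28]],
    [0,[66,126,0],[0,0,0.42]],
    [0,[86,161,0],[0,0,0.494]],
    [0,[86,161,0],[0,0,0.494]],
  ],
)

```text
time_s: 1.35
ee_pos: [539.2, 306.8, 229.3]
ee_rot: [179.9, -0.1, -0.3]
force: [-0.1, 0.3, -0.7]
gripper_width: 91.0
```

```bash
python3 - <<'E'
from h import *
applied([86,161,0],[0,0,.494]); show(); 
f=grab('wrist','w1'); show(); print(f['origin'],f['orientation'])
E
```

```text
t 1.35 meas [539.2 306.8 229.3] [ 1.7993e+02 -9.0000e-02 -3.4000e-01] cmd [535.3 309.8 230. ] [180.  -0.  -0.] F [-0.1  0.3 -0.7] w 91.0
t 1.4 meas [536.9 308.3 229.3] [ 1.7999e+02  3.0000e-02 -1.9000e-01] cmd [535.3 309.8 230. ] [180.  -0.  -0.] F [ 0.2 -0.1 -0.3] w 90.9
[538.95802108 373.23578484 398.74582625] [ 1.66153201e+02 -7.83480955e-02 -3.66345421e-01]
```

View pics/w1.png

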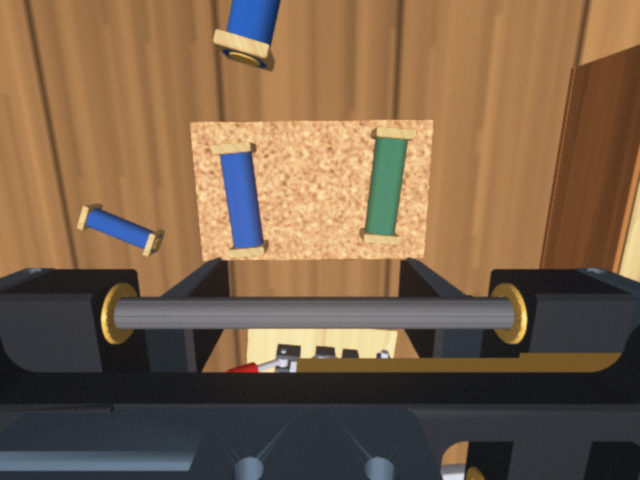

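```bash
cat >> h.py <<'E'
def tube(f,lo,hi,box,zc=28.):
    # axis from silhouette midline at z=zc, ends from colour limits on the midline at z=zc+18
    b=max(blobs(f,lo,hi,box,40),key=lambda b:b[0]); p=b[2].astype(float)
    P=onplane(f,p,zc)[:,:2]; c=P.mean(0); u=np.linalg.svd(P-c,full_matrices=False)[2][0]
    if u[1]<0:u=-u
    n=np.array([u[1],-u[0]]); 
    # midline per slice
    s=(P-c)@u; d=(P-c)@n; L=[];M=[]
    for a in np.arange(-36,37,6):
        k=abs(s-a)<4
        if k.sum()>3: L.append(a); M.append((d[k].max()+d[k].min())/2)
    k=np.polyfit(L,M,1); c=c+n*k[1]; u=u+n*k[0]; u/=np.linalg.norm(u); n=np.array([u[1],-u[0]])
    width=np.median([d[abs(s-a)<4].max()-d[abs(s-a)<4].min() for a in np.arange(-30,31,6)])
    T=onplane(f,p,zc+18)[:,:2]; s=(T-c)@u; d=(T-c)@n; mid=abs(d-np.median(d))<6
    e=(s[mid].max()+s[mid].min())/2; ln=s[mid].max()-s[mid].min()
    return c+u*e, np.degrees(np.arctan2(-u[0],u[1])), ln, width
GREEN=((65,90,20),(95,255,255)); BLUE=((104,120,40),(122,255,255))
E
python3 - <<'E'
from h import *
f=grab('wrist')
print('blue',tube(f,*BLUE,(205,130,280,265))); print('green',tube(f,*GREEN,(350,120,425,265)))
t=grab('top'); print('blue',tube(t,*BLUE,(150,255,225,295))); print('green',tube(t,*GREEN,(150,195,225,235)))
show()
E
```

```text
blue (array([459.56183321, 331.76358718]), np.float64(4.6031375831968475), np.float64(97.98878975784297), np.float64(30.20521344131391))
green (array([618.10325139, 345.26451345]), np.float64(-4.480071253943635), np.float64(97.08927883870712), np.float64(27.226223218181413))Traceback (most recent call last):
  File "<stdin>", line 4, in <module>
  File "h.py", line 48, in tube
    b=max(blobs(f,lo,hi,box,40),key=lambda b:b[0]); p=b[2].astype(float)
ValueError: max() iterable argument is empty
```

```bash
python3 - <<'E'
from h import *
plan([534,-70,290],-5.5)
E
```

```text
shift [ -1.3 379.8 -60. ] turn [-0.    -0.     0.096]
```

Request:
drive_tool(
  series=[
    [0,[0,48,-12],[0,0,0.03]],
    [0,[0,96,-24],[0,0,0.06]],
    [0,[0,144,-36],[0,0,0.096]],
    [0,[0,192,-48],[0,0,0.096]],
    [0,[0,240,-60],[0,0,0.096]],
  ],
)

```text
time_s: 2.0
ee_pos: [534.0, 69.7, 290.8]
ee_rot: [-180.0, -0.0, -5.3]
force: [0.8, -0.5, -0.6]
gripper_width: 91.1
```

Request:
drive_tool(
  series=[
    [0,[4,46,0],[0,0,0]],
    [0,[8,92,0],[0,0,0]],
    [0,[12,139,0],[0,0,0]],
    [0,[12,139,0],[0,0,0]],
    [0,[12,139,0],[0,0,0]],
  ],
)

```text
time_s: 2.5
ee_pos: [533.4, -69.0, 290.1]
ee_rot: [-179.9, 0.0, -5.5]
force: [0.2, 0.4, -0.2]
gripper_width: 90.5
```

```bash
python3 - <<'E'
from h import *
applied([0,240,-60],[0,0,.096]);applied([12,139,0],[0,0,0]); show(); 
f=grab('wrist','w2'); show(); print(f['origin'],f['orientation'])
E
```

```text
t 2.5 meas [533.4 -69.  290.1] [-179.94    0.     -5.51] cmd [533.9 -69.7 290. ] [180.   -0.   -5.5] F [ 0.2  0.4 -0.2] w 90.5
t 2.55 meas [533.6 -68.3 290.1] [-179.94    0.     -5.42] cmd [533.9 -69.7 290. ] [180.   -0.   -5.5] F [1.4 1.1 0.6] w 91.0
[539.46073236  -3.27779549 459.67471441] [ 1.66279912e+02  1.96828554e-02 -5.53459826e+00]
```

View pics/w2.png

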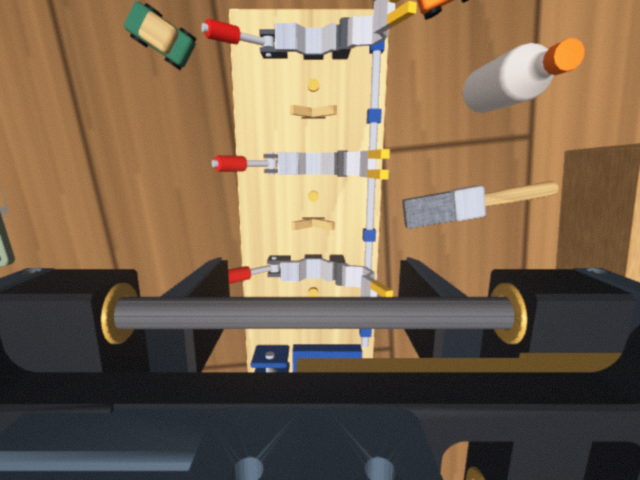

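```bash
cat >> h.py <<'E'
def jw(j,O,a):
    a=np.radians(a); j=np.array(j,float); return np.r_[O[0]+j[0]*np.cos(a)-j[1]*np.sin(a), O[1]+j[0]*np.sin(a)+j[1]*np.cos(a), j[2]]
def wj(P,O,a):
    a=np.radians(a); d=np.array(P)[:2]-O[:2]; return np.r_[d[0]*np.cos(a)+d[1]*np.sin(a), -d[0]*np.sin(a)+d[1]*np.cos(a), P[2]]
E
python3 - <<'E'
from h import *
f=grab('wrist')
r=blobs(f,(0,150,60),(8,255,255),(180,0,260,260),30)
rc=[b[1] for b in r]; print(np.round(rc,1)); P=onplane(f,rc,60); print('nuts',P.round(1))
O=np.array([540.2,-39.7]);a=-5.5
print([wj(p,O,a).round(1) for p in P])
# plate edges
hsv=cv2.cvtColor(f['image'],cv2.COLOR_RGB2HSV); 
for row in (20,80,110,190,215,250): print(row, hsv[row,232:246].tolist()[::3])
m=cv2.inRange(hsv,np.array((18,40,190)),np.array((32,150,255)))
k=np.zeros_like(m);k[0:260,225:400]=255;m&=k
E_=[]
for row in (60,80,100,120,190,210,240,250):
    x=np.flatnonzero(m[row]); E_.append((row,x.min(),x.max()))
print(E_)
W=np.array([(x0,r) for r,x0,x1 in E_]); W2=np.array([(x1,r) for r,x0,x1 in E_])
for q in (W,W2): print([wj(p,O,a).round(1).tolist() for p in onplane(f,q,12)])
im=cv2.cvtColor(f['image'],cv2.COLOR_RGB2BGR)[0:260,195:435]; cv2.imwrite('pics/w2c.png',cv2.resize(im,None,fx=2.3,fy=2.3,interpolation=cv2.INTER_CUBIC))
E
```

```text
[[222.2  31.9]
 [230.4 163.6]]
nuts [[455.6 139.5  60. ]
 [443.3   4.2  60. ]]
[array([-101.4,  170.3,   60. ]), array([-100.6,   34.4,   60. ])]
20 [[22, 84, 239], [22, 83, 242], [22, 83, 243], [23, 80, 244], [23, 83, 243]]
80 [[17, 116, 192], [21, 85, 239], [22, 82, 242], [23, 81, 242], [22, 83, 242]]
110 [[15, 136, 142], [23, 83, 239], [21, 86, 240], [22, 87, 240], [21, 85, 241]]
190 [[15, 138, 157], [15, 136, 150], [21, 96, 232], [22, 84, 240], [23, 85, 242]]
215 [[14, 129, 158], [15, 133, 159], [16, 127, 173], [21, 88, 238], [22, 86, 242]]
250 [[15, 134, 145], [14, 135, 144], [15, 132, 151], [20, 100, 231], [22, 83, 241]]
[(60, np.int64(232), np.int64(386)), (80, np.int64(233), np.int64(385)), (100, np.int64(234), np.int64(384)), (120, np.int64(235), np.int64(383)), (190, np.int64(238), np.int64(380)), (210, np.int64(239), np.int64(379)), (240, np.int64(241), np.int64(378)), (250, np.int64(241), np.int64(377))]
[[-103.2, 156.0, 12.0], [-103.2, 133.8, 12.0], [-103.3, 110.9, 12.0], [-103.3, 87.5, 12.0], [-104.1, 0.3, 12.0], [-104.2, -26.2, 12.0], [-103.5, -67.5, 12.0], [-104.3, -81.6, 12.0]]
[[83.0, 156.2, 12.0], [83.0, 133.9, 12.0], [82.9, 111.1, 12.0], [82.8, 87.6, 12.0], [83.2, 0.4, 12.0], [83.1, -26.1, 12.0], [83.7, -67.3, 12.0], [83.0, -81.4, 12.0]]
```

View pics/w2c.png

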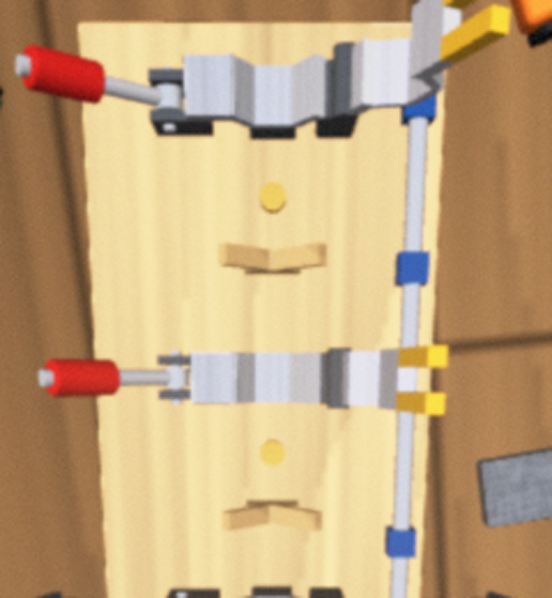

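```bash
python3 - <<'E'
from h import *
f=grab('wrist'); O=np.array([540.2,-39.7]);a=-5.5
def q(u,v,z): 
    for p in onplane(f,np.array([[195+u/2.3,v/2.3]]),z): print((u,v,z),wj(p,O,a).round(1))
q(272,197,13);q(272,452,13)      # discs
q(219,256,55);q(327,254,55);q(272,262,40)   # vrest left coupler: y=135-42=93
q(224,520,55);q(321,520,55)
# shell mid: y extents
q(275,352,40);q(275,405,40)
# grey ears / bolt pivot mid
q(173,360,36);q(173,395,36); q(175,377,36)
# hinge block mid: dark at 337
q(327,377,65);q(350,377,65)
q(420,357,115);q(420,403,115)
# plate far edge
q(200,23,12)
E
```

```text
(272, 197, 13) [ -4.9 127.6  13. ]
(272, 452, 13) [-4.7 -7.8 13. ]
(219, 256, 55) [-30.9  92.3  55. ]
(327, 254, 55) [22.2 93.3 55. ]
(272, 262, 40) [-4.8 91.5 40. ]
(224, 520, 55) [-30.1 -39.6  55. ]
(321, 520, 55) [ 21.4 -39.5  55. ]
(275, 352, 40) [-3.2 47.1 40. ]
(275, 405, 40) [-3.1 19.9 40. ]
(173, 360, 36) [-57.3  43.   36. ]
(173, 395, 36) [-57.8  24.9  36. ]
(175, 377, 36) [-56.5  34.2  36. ]
(327, 377, 65) [22.6 34.6 65. ]
(350, 377, 65) [34.  34.6 65. ]
(420, 357, 115) [ 59.1  43.4 115. ]
(420, 403, 115) [ 60.  24. 115.]
(200, 23, 12) [-41.7 209.6  12. ]
```

```bash
python3 - <<'E'
from h import *
O=np.array([540.2,-39.7]);a=-5.5
f={'K':np.array([[588.42985603,0,308.73981221],[0,588.42985603,234.63591665],[0,0,1]]),'origin':[340.25072274,22.11965927,1506.52925902],'orientation':[-171.343768,0.12282241,-89.0126368]}
def q(n,u,v,z): 
    for p in onplane(f,np.array([[240+u/3.6,190+v/3.6]]),z): print(n,(u,v,z),wj(p,O,a).round(1))
for u,v in ((168,187),(357,209),(547,230)): q('disc',u,v,13)
for u,v in ((218,150),(210,219),(409,171),(402,240),(602,193),(596,260)): q('vrest',u,v,55)
for u,v in ((98,248),(290,270),(483,292)): q('ear',u,v,36)
for u,v in ((66,55),(746,127),(726,390),(37,314)): q('plate',u,v,12)
img=cv2.imread('pics/top0.png'); f['image']=cv2.cvtColor(img,cv2.COLOR_BGR2RGB)
s=grab('scene'); cv2.imwrite('pics/sc2.png',cv2.resize(cv2.cvtColor(s['image'],cv2.COLOR_RGB2BGR)[150:340,190:460],None,fx=2.95,fy=2.95,interpolation=cv2.INTER_CUBIC))
E
```

```text
disc (168, 187, 13) [ -4.6 125.3  13. ]
disc (357, 209, 13) [ -5.1 -10.   13. ]
disc (547, 230, 13) [  -4.9 -145.5   13. ]
vrest (218, 150, 55) [19.4 91.6 55. ]
vrest (210, 219, 55) [-29.1  91.5  55. ]
vrest (409, 171, 55) [ 19.7 -41.5  55. ]
vrest (402, 240, 55) [-28.7 -41.6  55. ]
vrest (602, 193, 55) [  19.4 -175.6   55. ]
vrest (596, 260, 55) [ -27.4 -175.6   55. ]
ear (98, 248, 36) [-55.9 167.5  36. ]
ear (290, 270, 36) [-56.1  32.6  36. ]
ear (483, 292, 36) [ -56.2 -102.4   36. ]
plate (66, 55, 12) [ 82.5 209.6  12. ]
plate (746, 127, 12) [  85.1 -280.2   12. ]
plate (726, 390, 12) [-103.1 -280.8   12. ]
plate (37, 314, 12) [-104.8  206.5   12. ]
```

Both cameras agree on the jig: yaw −5.5°, and the V-rests, ears and discs put the seat about 4.4 mm to −x of the nut-based guess. I now go for the blue tube, gripping 17 mm to the −y side of its middle so the gripper body stays clear of the open cover.

```bash
cat >> h.py <<'E'
O=np.array([535.85,-39.0]); A=-5.5
def jp(x,y,z): return jw((x,y,z),O,A)
E
python3 - <<'E'
from h import *
plan([461,315,150],4.6)
E
```

```text
shift [-109.5 -375.9  140. ] turn [-0.     -0.     -0.1763]
```

Request:
drive_tool(
  series=[
    [0,[-13,-45,0],[0,0,-0.04]],
    [0,[-26,-90,0],[0,0,-0.08]],
    [0,[-39,-135,0],[0,0,-0.12]],
    [0,[-52,-180,0],[0,0,-0.1763]],
    [0,[-65,-225,10],[0,0,-0.1763]],
  ],
)

```text
time_s: 3.2
ee_pos: [490.4, 163.8, 281.2]
ee_rot: [-179.9, -0.2, 4.8]
force: [0.7, -0.2, -0.3]
gripper_width: 91.4
```

```bash
python3 - <<'E'
from h import *
applied([-65,-225,10],[0,0,-.1763]); show(); plan([461,315,150],4.6)
E
```

```text
t 3.2 meas [490.4 163.8 281.2] [-179.94   -0.2     4.78] cmd [490.8 160.5 280. ] [180.   -0.    4.6] F [ 0.7 -0.2 -0.3] w 91.4
shift [ -17.3 -156.4  130. ] turn [-0. -0.  0.]
```

Request:
drive_tool(
  series=[
    [0,[-4,-35,30],[0,0,0]],
    [0,[-8,-70,60],[0,0,0]],
    [0,[-12,-110,90],[0,0,0]],
    [0,[-17,-156,120],[0,0,0]],
    [0,[-17,-156,120],[0,0,0]],
  ],
)

```text
time_s: 3.7
ee_pos: [457.6, 318.4, 156.2]
ee_rot: [179.9, 0.4, 5.0]
force: [0.0, 0.6, 0.1]
gripper_width: 91.0
```

```bash
python3 - <<'E'
from h import *
applied([-17,-156,120],[0,0,0]); 
f=grab('wrist','w3'); show(); 
try: print('blue',tube(f,*BLUE,(255,150,385,300)))
except Exception as e: print(e)
E
```

```text
t 3.75 meas [458.7 317.4 157.5] [179.91   0.25   4.94] cmd [461.4 314.6 160. ] [180.   -0.    4.6] F [-0.3  0.1  0.3] w 91.3
blue (array([460.16484296, 332.07114394]), np.float64(5.235238373978567), np.float64(97.80701013293992), np.float64(30.464122115715952))
```

View pics/w3.png

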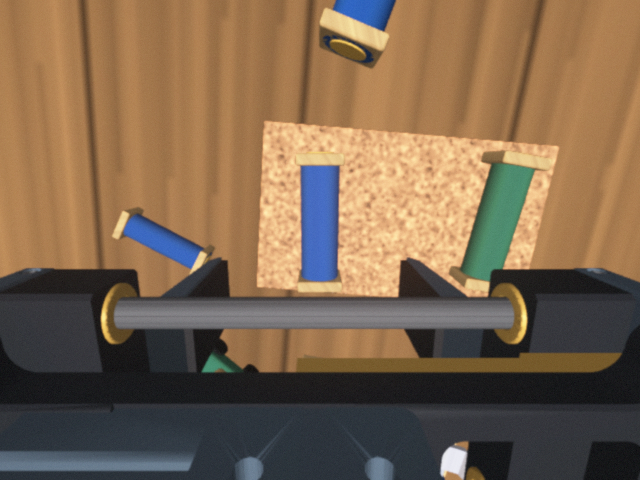

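```bash
python3 - <<'E'
from h import *
plan([461.7,315.2,13],5.2)
E
```

```text
shift [  0.4  -0.5 147. ] turn [-0.     -0.     -0.0105]
```

Request:
drive_tool(
  series=[
    [0,[0,0,35],[0,0,-0.01]],
    [0,[0,0,70],[0,0,-0.01]],
    [0,[0,0,105],[0,0,-0.01]],
    [0,[0,0,130],[0,0,-0.01]],
    [0,[0,0,138],[0,0,-0.01]],
  ],
  squeeze=25,
)

```text
time_s: 4.25
ee_pos: [460.3, 313.6, 20.5]
ee_rot: [179.9, 0.2, 5.2]
force: [-1.2, -0.1, 0.2]
gripper_width: 91.1
```

Request:
drive_tool(
  series=[
    [0,[0,0,9],[0,0,0]],
    [0,[0,0,9],[0,0,0]],
    [0.7,[0,0,9],[0,0,0]],
    [0.75,[0,0,9],[0,0,0]],
    [0.75,[0,0,9],[0,0,0]],
  ],
)

```text
time_s: 4.75
ee_pos: [461.9, 315.0, 13.9]
ee_rot: [-179.9, -0.1, 5.2]
force: [-0.4, -0.5, -0.5]
gripper_width: 70.1
```

Request:
drive_tool(
  series=[
    [0.75,[0,0,0],[0,0,0]],
    [0.75,[0,0,0],[0,0,0]],
    [0.75,[0,0,0],[0,0,0]],
    [0.75,[0,0,0],[0,0,0]],
    [0.75,[0,0,0],[0,0,0]],
  ],
)

```text
time_s: 5.25
ee_pos: [461.5, 314.7, 13.0]
ee_rot: [-180.0, -0.0, 5.2]
force: [0.8, 0.8, 0.4]
gripper_width: 33.6
```

```bash
python3 - <<'E'
from h import *
applied([0,0,138],[0,0,-.01]); applied([0,0,9],[0,0,0]); show(); f=grab('wrist','w4')
E
```

```text
t 5.25 meas [461.5 314.7  13. ] [-1.7999e+02 -1.0000e-02  5.1800e+00] cmd [461.4 314.6  13. ] [180.    -0.     5.17] F [0.8 0.8 0.4] w 33.6
```

View pics/w4.png

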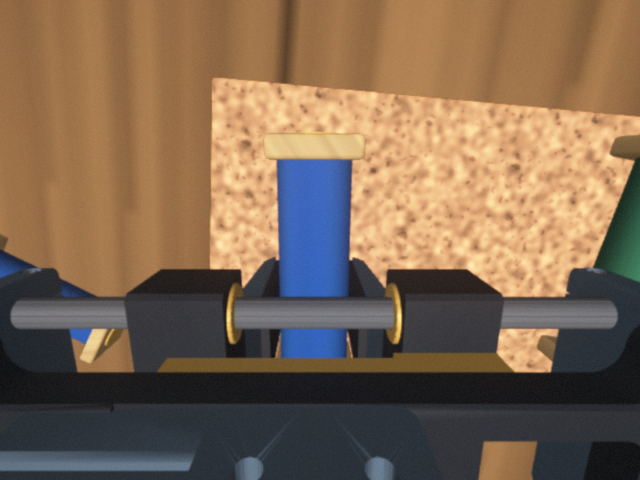

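```bash
cat >> h.py <<'E'
def blockend(f,u,v_in,v_out,yaw,ztop):
    s=env.state(); P=onplane(f,[[u,v_in],[u,v_out]],ztop)
    d=(P[:,:2]-s['ee_pos'][:2]); y=np.array([-np.sin(np.radians(yaw)),np.cos(np.radians(yaw))])
    return d@y   # distance from TCP toward +y of block inner and outer top edges
E
python3 - <<'E'
from h import *
f=grab('wrist'); hsv=cv2.cvtColor(f['image'],cv2.COLOR_RGB2HSV)
print(hsv[128:166,315].tolist())
print(blockend(f,315,159,134,5.2,48))
plan([461.7,315.2,210],5.2)
print(jp(0,135-17,210))
E
```

```text
[[14, 117, 225], [14, 117, 222], [14, 122, 218], [17, 128, 225], [21, 138, 237], [20, 141, 223], [19, 123, 220], [19, 109, 230], [19, 107, 232], [19, 103, 233], [19, 99, 233], [19, 95, 235], [20, 98, 234], [20, 94, 235], [20, 100, 233], [20, 95, 235], [20, 98, 234], [20, 97, 234], [20, 97, 234], [20, 93, 235], [20, 97, 233], [20, 93, 235], [20, 95, 233], [20, 99, 234], [20, 98, 234], [20, 97, 233], [20, 99, 231], [19, 105, 229], [18, 109, 224], [18, 112, 214], [17, 107, 190], [165, 24, 129], [112, 142, 172], [110, 167, 188], [110, 171, 189], [110, 168, 190], [110, 170, 189], [111, 168, 191]]
[67.02544205 76.26929427]
shift [   0.4   -0.5 -197. ] turn [-0.     -0.     -0.0005]
[547.1597988   78.45675141 210.        ]
```

Request:
drive_tool(
  series=[
    [0.75,[0,0,-15],[0,0,0]],
    [0.75,[0,0,-50],[0,0,0]],
    [0.75,[0,0,-95],[0,0,0]],
    [0.75,[0,0,-140],[0,0,0]],
    [0.75,[0,0,-180],[0,0,0]],
  ],
)

```text
time_s: 5.85
ee_pos: [461.1, 314.5, 194.9]
ee_rot: [-180.0, -0.0, 5.2]
force: [0.8, 0.9, -1.7]
gripper_width: 33.6
```

```bash
python3 - <<'E'
from h import *
applied([0,0,-180],[0,0,0]); show(); plan(jp(0,135-17,205),A)
E
```

```text
t 5.85 meas [461.1 314.5 194.9] [-1.7999e+02 -2.0000e-02  5.1700e+00] cmd [461.4 314.6 193. ] [180.    -0.     5.17] F [ 0.8  0.9 -1.7] w 33.6
shift [ 64.2 242.9 -12. ] turn [-0.     -0.      0.1863]
```

Request:
drive_tool(
  series=[
    [0.75,[9,35,-3],[0,0,0.04]],
    [0.75,[20,75,-6],[0,0,0.08]],
    [0.75,[30,115,-9],[0,0,0.12]],
    [0.75,[41,155,-12],[0,0,0.16]],
    [0.75,[51,195,-12],[0,0,0.1863]],
  ],
)

```text
time_s: 6.35
ee_pos: [530.0, 123.5, 205.1]
ee_rot: [-180.0, -0.0, -5.6]
force: [1.2, 0.4, -1.8]
gripper_width: 33.6
```

```bash
python3 - <<'E'
from h import *
applied([51,195,-12],[0,0,.1863]); show(); plan(jp(0,135-17,205),A)
E
```

```text
t 6.35 meas [530.  123.5 205.1] [-1.7999e+02 -1.0000e-02 -5.5600e+00] cmd [529.7 125.  205. ] [180.   -0.   -5.5] F [ 1.2  0.4 -1.8] w 33.6
shift [21.8 44.7 -0. ] turn [-0. -0. -0.]
```

Request:
drive_tool(
  series=[
    [0.75,[9,18,0],[0,0,0]],
    [0.75,[17,34,0],[0,0,0]],
    [0.75,[21.8,44.7,0],[0,0,0]],
    [0.75,[21.8,44.7,0],[0,0,0]],
    [0.75,[21.8,44.7,0],[0,0,0]],
  ],
)

```text
time_s: 6.85
ee_pos: [546.8, 78.9, 204.7]
ee_rot: [-180.0, 0.0, -5.5]
force: [0.4, -0.4, -0.9]
gripper_width: 33.5
```

```bash
python3 - <<'E'
from h import *
applied([21.8,44.7,0],[0,0,0]); show(); plan(jp(0,135-17,39.5),A)
f=grab('wrist','w5'); s=grab('scene'); cv2.imwrite('pics/sc5.png',cv2.resize(cv2.cvtColor(s['image'],cv2.COLOR_RGB2BGR)[120:340,230:460],None,fx=2.7,fy=2.7,interpolation=cv2.INTER_CUBIC))
E
```

```text
t 6.85 meas [546.8  78.9 204.7] [-1.7997e+02  5.0000e-02 -5.5100e+00] cmd [547.1  78.4 205. ] [180.   -0.   -5.5] F [ 0.4 -0.4 -0.9] w 33.5
shift [  0.   -0.  165.5] turn [-0. -0. -0.]
```

View pics/w5.png

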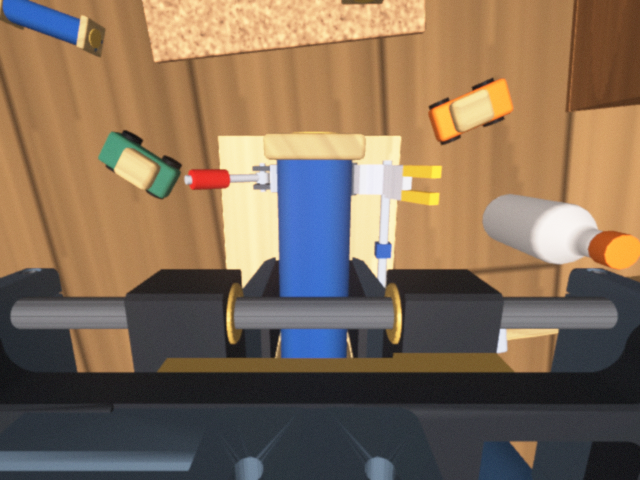

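View pics/sc5.png

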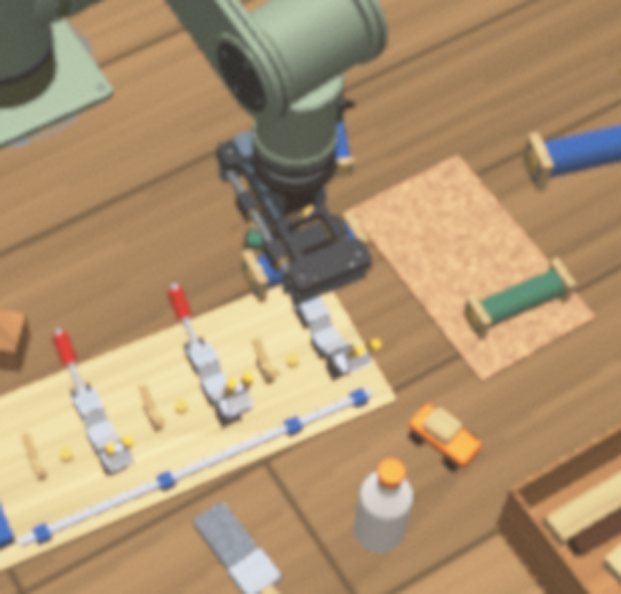

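```bash
python3 - <<'E'
from h import *
f=grab('wrist'); im=cv2.cvtColor(f['image'],cv2.COLOR_RGB2BGR)
c=im[120:260,180:450]; cv2.imwrite('pics/w5c.png',cv2.resize(c,None,fx=2.9,fy=2.9,interpolation=cv2.INTER_CUBIC))
r=blobs(f,(0,150,60),(8,255,255),(180,150,260,200),30)
for b in r: print(b[1],wj(onplane(f,[b[1]],62)[0],O,A).round(1))
P=onplane(f,[[220,200],[398,200]],12); print([wj(p,O,A).round(1) for p in P])
E
```

```text
[208.98560209 178.93979058] [-96.6 169.1  62. ]
[array([-101.7,  144.3,   12. ]), array([ 89.7, 144.5,  12. ])]
```

View pics/w5c.png

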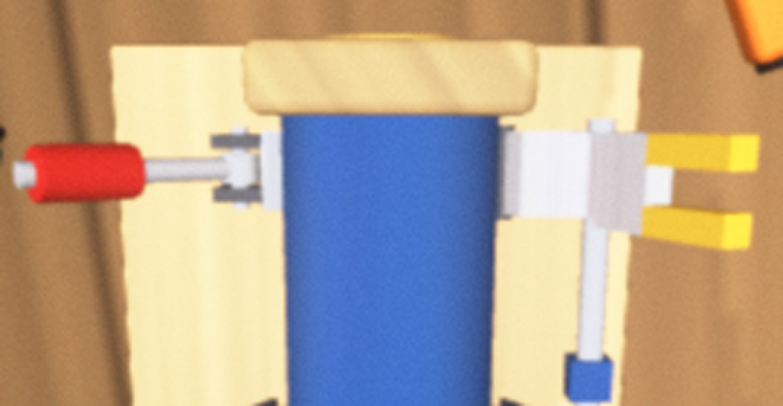

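```bash
python3 - <<'E'
from h import *
f=grab('wrist')
for n,u,v,z in (('pin',238,167,33),('rodblock',588,378,20),('lugA',720,152,120),('lugB',710,230,120),('plate end',180,45,12)):
    print(n,wj(onplane(f,[[180+u/2.9,120+v/2.9]],z)[0],O,A).round(1))
E
```

```text
pin [-52.4 169.   33. ]
rodblock [74.5 90.6 20. ]
lugA [ 84. 177. 120.]
lugB [ 83.  157.1 120. ]
plate end [-74.6 210.6  12. ]
```

Request:
drive_tool(
  series=[
    [0.75,[0,0,25],[0,0,0]],
    [0.75,[0,0,55],[0,0,0]],
    [0.75,[0,0,85],[0,0,0]],
    [0.75,[0,0,110],[0,0,0]],
    [0.75,[0,0,125],[0,0,0]],
  ],
)

```text
time_s: 7.55
ee_pos: [545.8, 79.0, 77.9]
ee_rot: [180.0, 0.2, -5.4]
force: [-0.1, -0.2, -1.1]
gripper_width: 33.7
```

Request:
drive_tool(
  series=[
    [0.75,[0,0,10],[0,0,0]],
    [0.75,[0,0,20],[0,0,0]],
    [0.75,[0,0,28],[0,0,0]],
    [0.75,[0,0,34],[0,0,0]],
    [0.75,[0,0,36],[0,0,0]],
  ],
)

```text
time_s: 8.05
ee_pos: [547.1, 78.5, 43.6]
ee_rot: [-180.0, 0.0, -5.5]
force: [-0.7, 0.9, -1.4]
gripper_width: 33.6
```

```bash
python3 - <<'E'
from h import *
applied([0,0,125],[0,0,0]);applied([0,0,36],[0,0,0]); show(); grab('wrist','w6'); s=grab('scene'); cv2.imwrite('pics/sc6.png',cv2.resize(cv2.cvtColor(s['image'],cv2.COLOR_RGB2BGR)[160:320,290:450],None,fx=3.5,fy=3.5,interpolation=cv2.INTER_CUBIC))
show()
E
```

```text
t 8.05 meas [547.1  78.5  43.6] [-1.80e+02  2.00e-02 -5.49e+00] cmd [547.1  78.4  44. ] [180.   -0.   -5.5] F [-0.7  0.9 -1.4] w 33.6
t 8.15 meas [547.2  78.5  44. ] [-1.7999e+02 -1.0000e-02 -5.5000e+00] cmd [547.1  78.4  44. ] [180.   -0.   -5.5] F [ 0.1 -0.4 -1.6] w 33.4
```

View pics/w6.png

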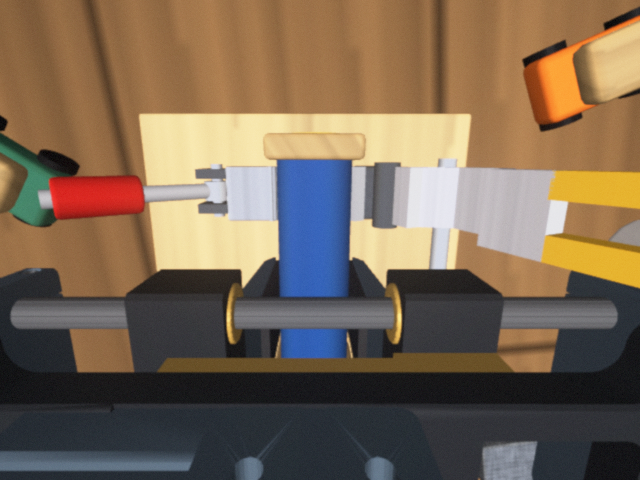

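View pics/sc6.png

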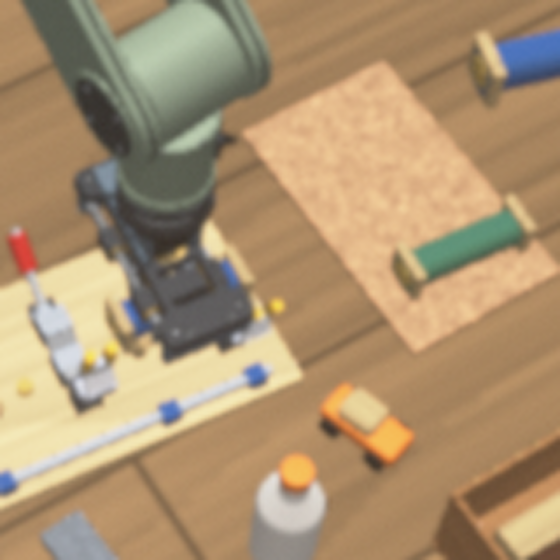

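Request:
drive_tool(
  series=[
    [0.75,[0,0,1.5],[0,0,0]],
    [0.75,[0,0,3],[0,0,0]],
    [0.75,[0,0,4],[0,0,0]],
    [0.75,[0,0,4],[0,0,0]],
    [0.75,[0,0,4],[0,0,0]],
  ],
)

```text
time_s: 8.65
ee_pos: [547.2, 78.5, 40.0]
ee_rot: [-180.0, -0.0, -5.5]
force: [-0.2, -0.5, -1.7]
gripper_width: 33.2
```

```bash
python3 - <<'E'
from h import *
applied([0,0,4],[0,0,0]); show()
f=grab('wrist');print(wj(onplane(f,[[315,159]],74.5)[0],O,A), wj(onplane(f,[[250,166]],55)[0],O,A), wj(onplane(f,[[250,219]],55)[0],O,A))
show()
E
```

```text
t 8.65 meas [547.2  78.5  40. ] [-1.7999e+02 -1.0000e-02 -5.5000e+00] cmd [547.1  78.4  40. ] [180.   -0.   -5.5] F [-0.2 -0.5 -1.7] w 33.2
[  0.22972987 184.95682432  74.5       ] [-28.7988835  182.04463138  55.        ] [-29.89143705 158.03968574  55.        ]
t 8.7 meas [547.2  78.4  40. ] [-1.7999e+02 -1.0000e-02 -5.5000e+00] cmd [547.1  78.4  40. ] [180.   -0.   -5.5] F [ 0.  -0.1 -1.5] w 33.7
```

Request:
drive_tool(
  series=[
    [0.75,[0,0,1],[0,0,0]],
    [0.6,[0,0,1],[0,0,0]],
    [0.4,[0,0,1],[0,0,0]],
    [0.35,[0,0,1],[0,0,0]],
    [0.35,[0,0,1],[0,0,0]],
  ],
)

```text
time_s: 9.2
ee_pos: [547.2, 78.4, 38.9]
ee_rot: [-180.0, -0.0, -5.5]
force: [0.6, -0.3, -0.6]
gripper_width: 57.0
```

Request:
drive_tool(
  series=[
    [0.35,[0,0,-8],[0,0,0]],
    [0.35,[0,0,-30],[0,0,0]],
    [0.35,[0,0,-65],[0,0,0]],
    [0.35,[0,0,-100],[0,0,0]],
    [0.35,[0,0,-130],[0,0,0]],
  ],
)

```text
time_s: 9.7
ee_pos: [547.5, 78.5, 171.4]
ee_rot: [-180.0, -0.1, -5.5]
force: [1.3, -0.7, -0.2]
gripper_width: 59.1
```

```bash
python3 - <<'E'
from h import *
applied([0,0,1],[0,0,0]);applied([0,0,-130],[0,0,0]); f=grab('wrist','w7'); show(); 
s=grab('scene'); cv2.imwrite('pics/sc7.png',cv2.resize(cv2.cvtColor(s['image'],cv2.COLOR_RGB2BGR)[160:320,290:450],None,fx=3.5,fy=3.5,interpolation=cv2.INTER_CUBIC))
E
```

```text
t 9.75 meas [550.4  78.9 176.5] [-179.85   -0.64   -5.5 ] cmd [547.1  78.4 169. ] [180.   -0.   -5.5] F [0.9 1.  3. ] w 59.1
```

View pics/w7.png

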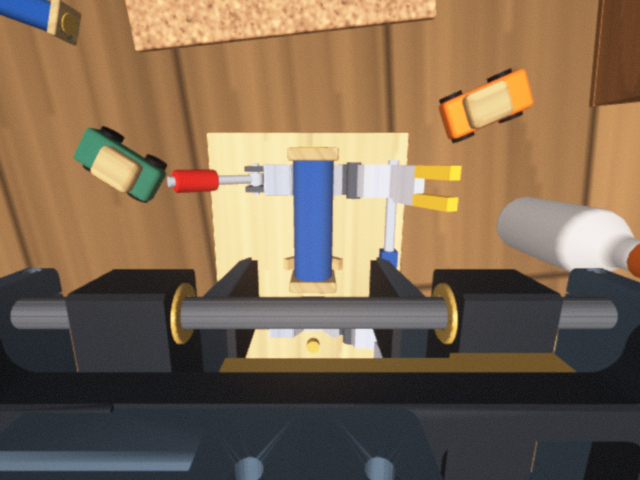

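```bash
python3 - <<'E'
from h import *
f=grab('wrist'); c,an,l,w=tube(f,*BLUE,(280,140,345,300),54.5); print(wj(np.r_[c,54.5],O,A),an,l,w); show()
E
```

```text
[ -0.76862988 135.45935447  54.5       ] -5.679641733700101 97.7968165722252 30.2702210066899
t 9.85 meas [548.5  78.6 171.6] [-179.93   -0.32   -5.49] cmd [547.1  78.4 169. ] [180.   -0.   -5.5] F [-0.6 -0.4 -0.4] w 59.3
```

```bash
python3 - <<'E'
from h import *
f=env.grab_frame('wrist')
t={'K':np.array([[588.42985603,0,308.73981221],[0,588.42985603,234.63591665],[0,0,1]]),'origin':[340.25072274,22.11965927,1506.52925902],'orientation':[-171.343768,0.12282241,-89.0126368]}
print('glue cap',wj(onplane(t,[[296.5,146]],145)[0],O,A),'base',wj(onplane(t,[[298,163]],30)[0],O,A))
print('car',wj(onplane(t,[[253,178]],25)[0],O,A))
for uv in ((455,173),(455,203),(413,186)): print([wj(onplane(f,[uv],z)[0],O,A).round(0) for z in (115,125,135)])
plan(jp(150,168,190),A); plan(jp(150,168,105),A)
E
```

```text
glue cap [215.16465066 121.81100404 145.        ] base [205.50516428 119.40529884  30.        ]
car [154.10778387 230.64419844  25.        ]
[array([ 95., 177., 115.]), array([ 90., 177., 125.]), array([ 86., 177., 135.])]
[array([ 97., 157., 115.]), array([ 92., 158., 125.]), array([ 88., 159., 135.])]
[array([ 67., 168., 115.]), array([ 64., 169., 125.]), array([ 61., 170., 135.])]
shift [150. -50. -21.] turn [-0. -0. -0.]
shift [150. -50.  64.] turn [-0. -0. -0.]
```

View pics/sc7.png

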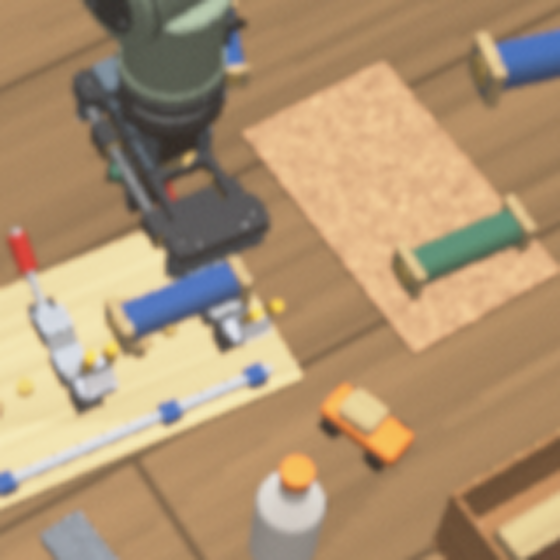

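Request:
drive_tool(
  series=[
    [0.6,[0,0,-30],[0,0,0]],
    [1,[35,-15,-35],[0,0,0]],
    [1,[75,-30,-35],[0,0,0]],
    [1,[110,-43,-35],[0,0,0]],
    [1,[132,-50,-35],[0,0,0]],
  ],
)

```text
time_s: 10.4
ee_pos: [684.7, 116.2, 201.2]
ee_rot: [180.0, 0.2, -5.5]
force: [0.0, 0.9, -0.6]
gripper_width: 22.1
```

Request:
drive_tool(
  series=[
    [1,[0,0,15],[0,0,0]],
    [1,[0,0,40],[0,0,0]],
    [1,[0,0,65],[0,0,0]],
    [1,[0,0,85],[0,0,0]],
    [1,[0,0,94],[0,0,0]],
  ],
)

```text
time_s: 10.9
ee_pos: [680.9, 115.2, 105.5]
ee_rot: [179.9, 0.4, -5.5]
force: [0.1, -0.4, 0.4]
gripper_width: 0.3
```

```bash
cat >> h.py <<'E'
def jshow():
    s=env.state(); p,r=cmd(); print('t',round(s['time_s'],2),'jig meas',wj(s['ee_pos'],O,A).round(1),'cmd',wj(p,O,A).round(1),'F',np.round(s['force'],1),'w',round(s['gripper_width'],1))
E
python3 - <<'E'
from h import *
applied([132,-50,-35],[0,0,0]);applied([0,0,94],[0,0,0]); jshow(); f=grab('wrist','w8')
E
```

```text
t 10.9 jig meas [129.6 167.4 105.5] cmd [132. 168. 110.] F [ 0.1 -0.4  0.4] w 0.3
```

View pics/w8.png

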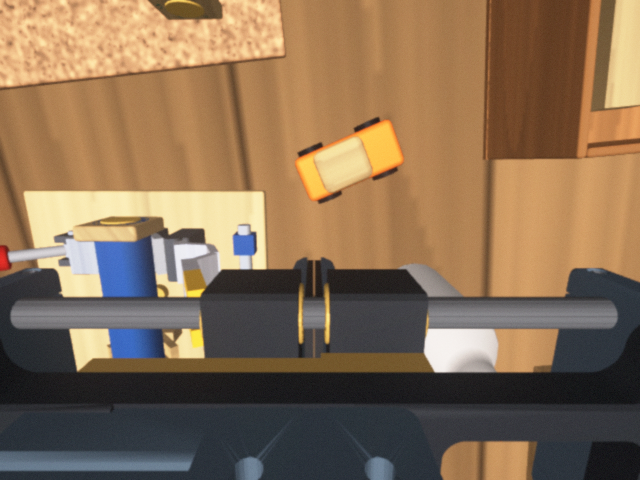

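Request:
drive_tool(
  series=[
    [1,[-10,0,-3],[0,0,0]],
    [1,[-22,0,-5],[0,0,0]],
    [1,[-34,0,-5],[0,0,0]],
    [1,[-46,0,-5],[0,0,0]],
    [1,[-57,0,-5],[0,0,0]],
  ],
)

```text
time_s: 11.45
ee_pos: [626.6, 121.3, 117.3]
ee_rot: [-179.9, -0.2, -5.5]
force: [0.5, 0.4, 0.7]
gripper_width: 0.4
```

```bash
python3 - <<'E'
from h import *
applied([-57,0,-5],[0,0,0]); f=grab('wrist','w9'); jshow(); s=grab('scene'); cv2.imwrite('pics/sc9.png',cv2.resize(cv2.cvtColor(s['image'],cv2.COLOR_RGB2BGR)[160:320,290:450],None,fx=3.5,fy=3.5,interpolation=cv2.INTER_CUBIC))
E
```

```text
t 11.5 jig meas [ 72.7 168.2 116.9] cmd [ 75. 168. 115.] F [-1.4  0.9  0.5] w 0.6
```

View pics/w9.png

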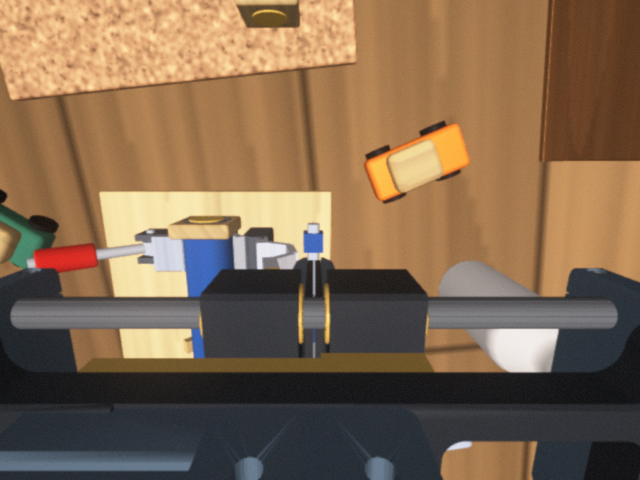

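View pics/sc9.png

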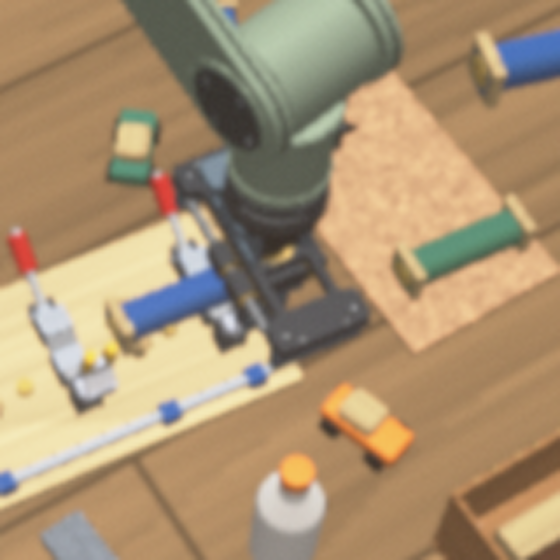

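Request:
drive_tool(
  series=[
    [1,[-11,0,0],[0,0,0]],
    [1,[-22,0,-2],[0,0,0]],
    [1,[-33,0,-3],[0,0,0]],
    [1,[-44,0,-3],[0,0,0]],
    [1,[-55,0,0],[0,0,0]],
  ],
)

```text
time_s: 12.05
ee_pos: [571.2, 126.4, 115.3]
ee_rot: [-180.0, -0.1, -5.5]
force: [0.1, -0.4, 0.3]
gripper_width: 0.7
```

```bash
python3 - <<'E'
from h import *
applied([-55,0,0],[0,0,0]); f=grab('wrist','w10'); jshow(); s=grab('scene'); cv2.imwrite('pics/sc10.png',cv2.resize(cv2.cvtColor(s['image'],cv2.COLOR_RGB2BGR)[160:320,290:450],None,fx=3.5,fy=3.5,interpolation=cv2.INTER_CUBIC))
E
```

```text
t 12.1 jig meas [ 16.7 167.8 114.4] cmd [ 20. 168. 115.] F [-1.9  0.2  0.2] w 0.3
```

View pics/w10.png

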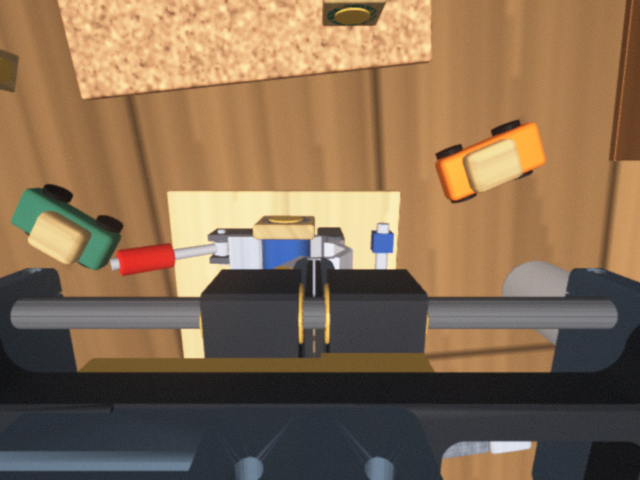

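View pics/sc10.png

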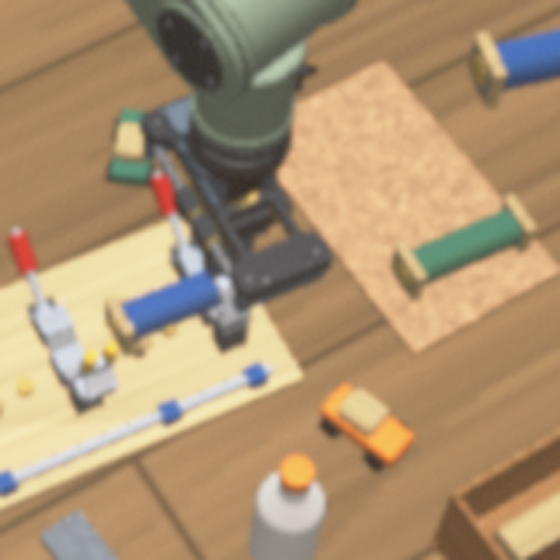

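Request:
drive_tool(
  series=[
    [1,[-14,0,2],[0,0,0]],
    [1,[-28,0,10],[0,0,0]],
    [1,[-42,0,18],[0,0,0]],
    [1,[-56,0,26],[0,0,0]],
    [1,[-68,0,34],[0,0,0]],
  ],
)

```text
time_s: 12.65
ee_pos: [503.6, 132.9, 80.6]
ee_rot: [-180.0, 0.0, -5.5]
force: [0.2, 0.3, 0.4]
gripper_width: 0.4
```

```bash
python3 - <<'E'
from h import *
applied([-68,0,34],[0,0,0]); jshow();f=grab('wrist','w11'); jshow()
E
```

```text
t 12.65 jig meas [-48.6 168.   80.6] cmd [-48. 168.  81.] F [0.2 0.3 0.4] w 0.4
t 12.7 jig meas [-51.7 167.4  79.2] cmd [-48. 168.  81.] F [-2.6  0.7 -0.7] w 0.3
```

View pics/w11.png

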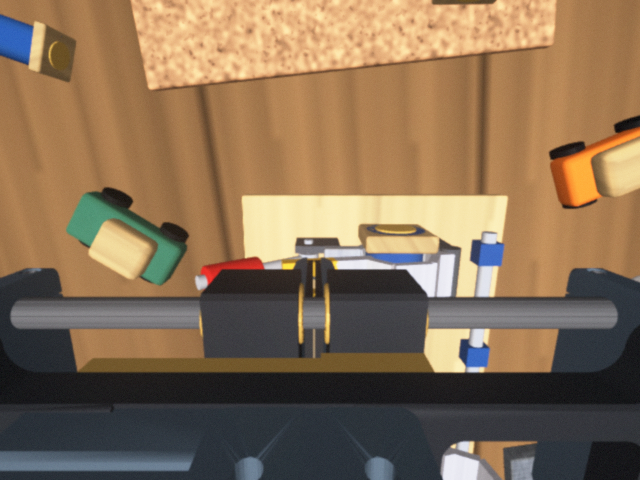

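Request:
drive_tool(
  series=[
    [1,[-2,0,4],[0,0,0]],
    [1,[-2,0,8],[0,0,0]],
    [1,[-2,0,12],[0,0,0]],
    [1,[-2,0,15],[0,0,0]],
    [1,[-2,0,15],[0,0,0]],
  ],
)

```text
time_s: 13.2
ee_pos: [502.5, 133.0, 65.5]
ee_rot: [180.0, 0.0, -5.5]
force: [-0.3, 0.3, 0.7]
gripper_width: 0.9
```

```bash
python3 - <<'E'
from h import *
applied([-2,0,15],[0,0,0]); jshow()
E
```

```text
t 13.2 jig meas [-49.7 168.   65.5] cmd [-50. 168.  66.] F [-0.3  0.3  0.7] w 0.9
```

Request:
drive_tool(
  series=[
    [1,[0,0,1],[0,0,0]],
    [1,[0,0,2],[0,0,0]],
    [1,[0,0,3],[0,0,0]],
    [1,[0,0,3],[0,0,0]],
    [1,[0,0,3],[0,0,0]],
  ],
)

```text
time_s: 13.7
ee_pos: [502.6, 133.0, 64.9]
ee_rot: [-180.0, -0.1, -5.5]
force: [-3.4, -1.1, 12.6]
gripper_width: 0.1
```

```bash
python3 - <<'E'
from h import *
applied([0,0,3],[0,0,0]); jshow()
E
```

```text
t 13.7 jig meas [-49.6 168.   64.9] cmd [-50. 168.  63.] F [-3.4 -1.1 12.6] w 0.1
```

```bash
python3 - <<'E'
from h import *
t={'K':np.array([[588.42985603,0,308.73981221],[0,588.42985603,234.63591665],[0,0,1]]),'origin':[340.25072274,22.11965927,1506.52925902],'orientation':[-171.343768,0.12282241,-89.0126368]}
for uv in ((257,310),(270,296),(244,320),(248,323),(263,294)): print('car',uv,wj(onplane(t,[uv],25)[0],O,A).round(0))
E
```

```text
car (257, 310) [-181.  178.   25.]
car (270, 296) [-142.  150.   25.]
car (244, 320) [-209.  207.   25.]
car (248, 323) [-215.  196.   25.]
car (263, 294) [-139.  168.   25.]
```

Request:
drive_tool(
  series=[
    [1,[0,0,-20],[0,0,0]],
    [1,[-10,0,-50],[0,0,0]],
    [1,[-45,0,-60],[0,0,0]],
    [1,[-80,0,-55],[0,0,0]],
    [1,[-92,0,-40],[0,0,0]],
  ],
)

```text
time_s: 14.2
ee_pos: [408.6, 141.9, 104.0]
ee_rot: [-179.9, -0.1, -5.5]
force: [-0.1, 0.2, -1.0]
gripper_width: 0.4
```

Request:
drive_tool(
  series=[
    [1,[0,0,20],[0,0,0]],
    [1,[0,0,40],[0,0,0]],
    [1,[0,0,45],[0,0,0]],
    [1,[0,0,45],[0,0,0]],
    [1,[0,0,45],[0,0,0]],
  ],
)

```text
time_s: 14.7
ee_pos: [411.3, 142.0, 58.6]
ee_rot: [-180.0, -0.1, -5.5]
force: [0.6, -0.1, 0.8]
gripper_width: 0.3
```

```bash
python3 - <<'E'
from h import *
applied([-92,0,-40],[0,0,0]);applied([0,0,45],[0,0,0]); f=grab('wrist','w12'); jshow();s=grab('scene'); cv2.imwrite('pics/sc12.png',cv2.resize(cv2.cvtColor(s['image'],cv2.COLOR_RGB2BGR)[160:320,290:450],None,fx=3.5,fy=3.5,interpolation=cv2.INTER_CUBIC))
E
```

```text
t 14.75 jig meas [-141.2  168.3   58.7] cmd [-142.  168.   58.] F [ 0.6 -0.4  0.3] w 0.5
```

View pics/w12.png

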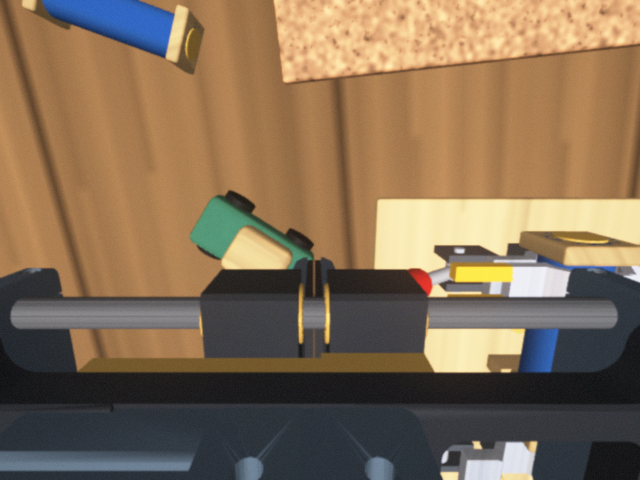

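View pics/sc12.png

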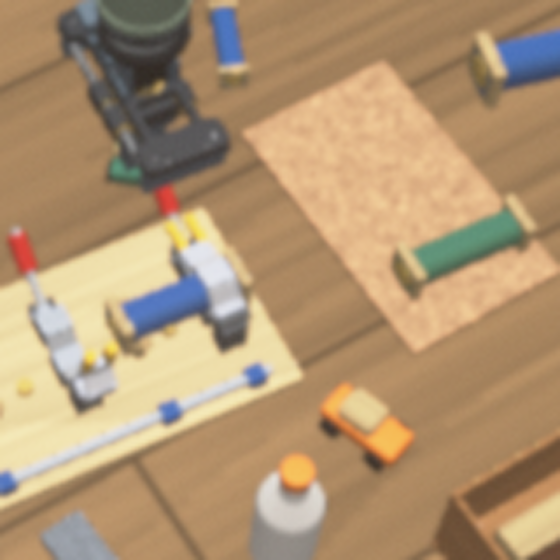

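Request:
drive_tool(
  series=[
    [1,[8,0,0],[0,0,0]],
    [1,[16,0,-2],[0,0,0]],
    [1,[24,0,-8],[0,0,0]],
    [1,[32,0,-15],[0,0,0]],
    [1,[40,0,-22],[0,0,0]],
  ],
)

```text
time_s: 15.3
ee_pos: [448.4, 138.0, 80.4]
ee_rot: [180.0, 0.3, -5.5]
force: [-2.8, 0.6, 2.7]
gripper_width: 0.4
```

```bash
python3 - <<'E'
from h import *
applied([40,0,-22],[0,0,0]); f=grab('wrist','w13'); jshow()
E
```

```text
t 15.35 jig meas [-100.4  168.3   81.8] cmd [-102.  168.   80.] F [1.3 0.7 2.9] w 0.8
```

View pics/w13.png

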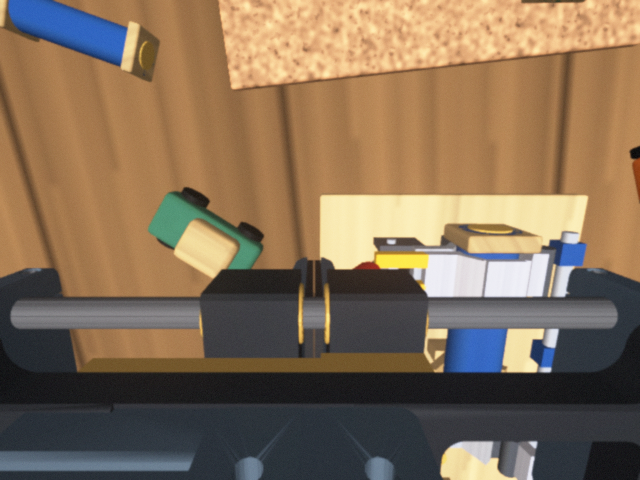

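Request:
drive_tool(
  series=[
    [1,[7,0,-3],[0,0,0]],
    [1,[14,0,-5],[0,0,0]],
    [1,[20,0,-6],[0,0,0]],
    [1,[26,0,-6],[0,0,0]],
    [1,[26,0,-6],[0,0,0]],
  ],
)

```text
time_s: 15.85
ee_pos: [477.6, 135.4, 85.8]
ee_rot: [-180.0, -0.1, -5.5]
force: [-0.0, 0.4, 0.4]
gripper_width: 0.5
```

```bash
python3 - <<'E'
from h import *
applied([26,0,-6],[0,0,0]); jshow(); f=grab('wrist','w14'); jshow()
s=grab('scene'); cv2.imwrite('pics/sc14.png',cv2.resize(cv2.cvtColor(s['image'],cv2.COLOR_RGB2BGR)[160:320,290:450],None,fx=3.5,fy=3.5,interpolation=cv2.INTER_CUBIC))
E
```

```text
t 15.85 jig meas [-74.7 168.   85.8] cmd [-76. 168.  86.] F [-0.   0.4  0.4] w 0.5
t 15.9 jig meas [-75.3 167.9  85.7] cmd [-76. 168.  86.] F [ 0.3 -0.1  0.6] w 0.6
```

View pics/w14.png

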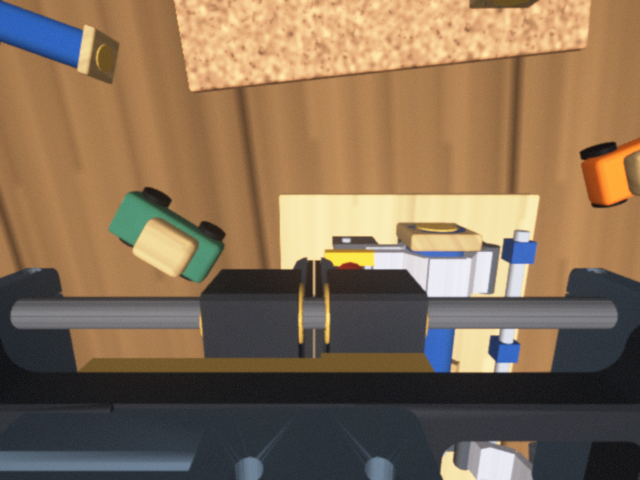

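View pics/sc14.png

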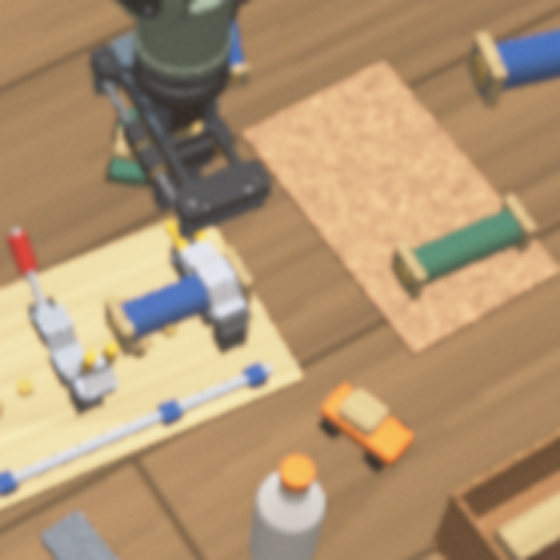

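Request:
drive_tool(
  series=[
    [1,[3,0,0],[0,0,0]],
    [1,[6,0,0],[0,0,0]],
    [1,[9,0,0],[0,0,0]],
    [1,[10,0,0],[0,0,0]],
    [1,[10,0,0],[0,0,0]],
  ],
)

```text
time_s: 16.45
ee_pos: [481.7, 134.8, 85.7]
ee_rot: [180.0, 0.6, -5.6]
force: [-10.6, 2.8, 7.6]
gripper_width: 0.1
```

```bash
python3 - <<'E'
from h import *
applied([10,0,0],[0,0,0]); jshow()
E
```

```text
t 16.45 jig meas [-70.6 167.8  85.7] cmd [-66. 168.  86.] F [-10.6   2.8   7.6] w 0.1
```

Request:
drive_tool(
  series=[
    [1,[-6,0,0],[0,0,0]],
    [1,[-20,0,0],[0,0,0]],
    [1,[-30,0,-30],[0,0,0]],
    [0.5,[-30,0,-75],[0,0,0]],
    [0,[-30,0,-120],[0,0,0]],
  ],
)

```text
time_s: 16.95
ee_pos: [455.2, 137.3, 206.9]
ee_rot: [180.0, 0.1, -5.5]
force: [1.4, 1.0, 0.5]
gripper_width: 13.5
```

```bash
python3 - <<'E'
from h import *
applied([-30,0,-120],[0,0,0]); f=grab('wrist','w15'); jshow()
s=grab('scene'); cv2.imwrite('pics/sc15.png',cv2.resize(cv2.cvtColor(s['image'],cv2.COLOR_RGB2BGR)[160:320,290:450],None,fx=3.5,fy=3.5,interpolation=cv2.INTER_CUBIC))
plan([600,290,205],-5)
E
```

```text
t 17.0 jig meas [-92.7 169.5 214.9] cmd [-96. 168. 206.] F [3.4 0.6 5.1] w 17.9
shift [ 128.3 -165.7    1. ] turn [-0.     -0.     -0.0087]
```

View pics/sc15.png

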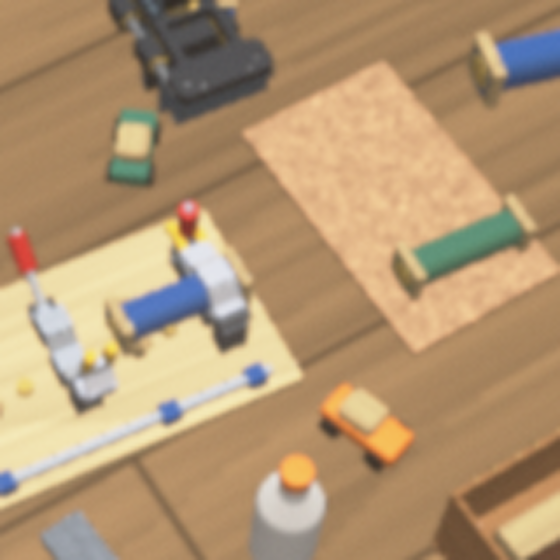

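The left coupler is locked: cover shut with the bolt upright between the prongs at crop pixel (188,215). Next is the green boiler.

```bash
python3 - <<'E'
from h import *
plan([616.8,328.4,160],-4.5)
E
```

```text
shift [ 141.4 -205.5   46. ] turn [-0.     -0.     -0.0175]
```

Request:
drive_tool(
  series=[
    [0,[28,-40,0],[0,0,0]],
    [0,[56,-80,0],[0,0,0]],
    [0,[84,-120,10],[0,0,-0.01]],
    [0,[112,-160,25],[0,0,-0.0175]],
    [0,[141,-205,46],[0,0,-0.0175]],
  ],
)

```text
time_s: 17.55
ee_pos: [612.6, 323.3, 162.3]
ee_rot: [-180.0, -0.1, -4.5]
force: [0.3, -1.3, -0.4]
gripper_width: 61.8
```

Request:
drive_tool(
  series=[
    [0,[0,0,0],[0,0,0]],
    [0,[0,0,0],[0,0,0]],
    [0,[0,0,0],[0,0,0]],
    [0,[0,0,0],[0,0,0]],
    [0,[0,0,0],[0,0,0]],
  ],
)

```text
time_s: 18.05
ee_pos: [611.3, 320.9, 164.8]
ee_rot: [-179.9, -0.1, -4.5]
force: [0.0, -0.5, 0.0]
gripper_width: 91.3
```

```bash
python3 - <<'E'
from h import *
applied([141,-205,46],[0,0,-.0175]); f=grab('wrist','w16'); show()
try:
    c,an,l,w=tube(f,*GREEN,(255,140,385,300)); print(c,an,l,w)
    an=np.radians(an); g=c-17*np.array([-np.sin(an),np.cos(an)]); print(g); plan([*g,13],np.degrees(an))
except Exception as e: print(e)
E
```

```text
t 18.1 meas [611.3 321.  164.6] [-1.7994e+02 -9.0000e-02 -4.5400e+00] cmd [616.4 327.9 160. ] [180.   -0.   -4.5] F [-0.4 -0.8  0. ] w 91.3
[616.55849114 345.715216  ] -5.2475487102733345 96.97072696495886 27.693796943820338
[615.00368789 328.78646569]
shift [ -1.4  -0.7 147. ] turn [-0.     -0.      0.0131]
```

View pics/w16.png

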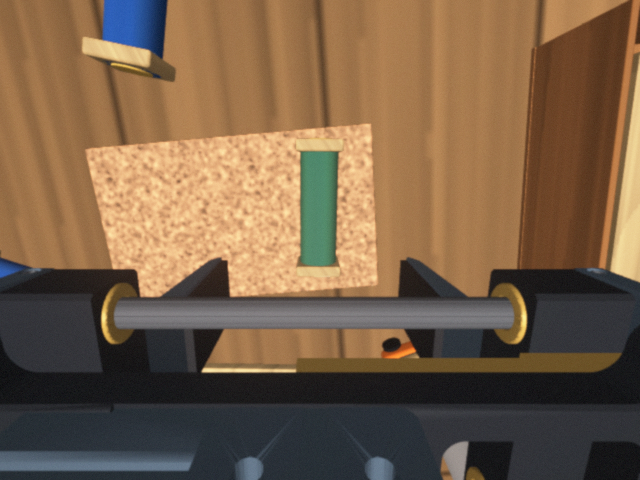

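```bash
cat >> h.py <<'E'
def sync(yaw):
    s=env.state(); json.dump({'p':list(s['ee_pos']),'q':list(Rt(yaw).as_quat())},open('cmd.json','w'))
E
python3 - <<'E'
from h import *
sync(-4.5); plan([615.5,328.7,13],-5.2)
E
```

```text
shift [  3.6  -8.  151.6] turn [ 0.     -0.      0.0122]
```

Request:
drive_tool(
  series=[
    [0,[3.6,-8,20],[0,0,0.012]],
    [0,[3.6,-8,55],[0,0,0.012]],
    [0,[3.6,-8,90],[0,0,0.012]],
    [0,[3.6,-8,115],[0,0,0.012]],
    [0,[3.6,-8,130],[0,0,0.012]],
  ],
)

```text
time_s: 18.6
ee_pos: [614.5, 328.5, 31.3]
ee_rot: [179.9, 0.1, -5.2]
force: [-0.6, 0.6, 0.0]
gripper_width: 91.0
```

Request:
drive_tool(
  series=[
    [0,[0,0,12],[0,0,0]],
    [0,[0,0,21.5],[0,0,0]],
    [0,[0,0,21.5],[0,0,0]],
    [0.75,[0,0,21.5],[0,0,0]],
    [0.75,[0,0,21.5],[0,0,0]],
  ],
)

```text
time_s: 19.1
ee_pos: [616.4, 329.8, 12.9]
ee_rot: [-179.9, -0.1, -5.2]
force: [-0.1, -0.1, 1.0]
gripper_width: 78.2
```

Request:
drive_tool(
  series=[
    [0.75,[0,0,0],[0,0,0]],
    [0.75,[0,0,0],[0,0,0]],
    [0.75,[0,0,0],[0,0,0]],
    [0.75,[0,0,0],[0,0,0]],
    [0.75,[0,0,0],[0,0,0]],
  ],
)

```text
time_s: 19.6
ee_pos: [615.7, 329.4, 11.6]
ee_rot: [-180.0, -0.0, -5.2]
force: [0.6, -0.9, 0.4]
gripper_width: 38.0
```

```bash
python3 - <<'E'
from h import *
applied([3.6,-8,130],[0,0,.012]);applied([0,0,21.5],[0,0,0]); f=grab('wrist','w17'); show()
hsv=cv2.cvtColor(f['image'],cv2.COLOR_RGB2HSV); print([(i,hsv[i,315].tolist()) for i in range(126,172,1)])
print(blockend(f,315,159,134,-5.2,48))
E
```

```text
t 19.65 meas [615.7 329.4  11.6] [-180.     -0.     -5.19] cmd [615.5 328.7  13.1] [180.     0.    -5.19] F [ 1.1 -0.5 -0.3] w 34.0
[(126, [14, 122, 218]), (127, [14, 121, 205]), (128, [14, 119, 216]), (129, [15, 115, 232]), (130, [16, 109, 239]), (131, [16, 105, 242]), (132, [16, 108, 241]), (133, [17, 113, 241]), (134, [21, 130, 241]), (135, [22, 138, 239]), (136, [19, 132, 212]), (137, [19, 115, 227]), (138, [19, 108, 232]), (139, [20, 101, 234]), (140, [19, 100, 236]), (141, [21, 94, 237]), (142, [21, 96, 236]), (143, [20, 95, 237]), (144, [21, 94, 238]), (145, [21, 95, 238]), (146, [20, 96, 237]), (147, [20, 93, 238]), (148, [20, 95, 237]), (149, [20, 95, 236]), (150, [21, 96, 237]), (151, [21, 93, 237]), (152, [20, 96, 237]), (153, [20, 96, 237]), (154, [20, 95, 237]), (155, [20, 95, 237]), (156, [20, 97, 235]), (157, [20, 96, 236]), (158, [20, 101, 232]), (159, [19, 107, 226]), (160, [18, 115, 215]), (161, [18, 121, 183]), (162, [28, 84, 128]), (163, [70, 83, 136]), (164, [75, 112, 143]), (165, [76, 106, 144]), (166, [75, 111, 140]), (167, [75, 111, 143]), (168, [75, 110, 142]), (169, [76, 106, 144]), (170, [75, 108, 144]), (171, [76, 108, 139])]
[66.97430085 76.12577402]
```

View pics/w17.png

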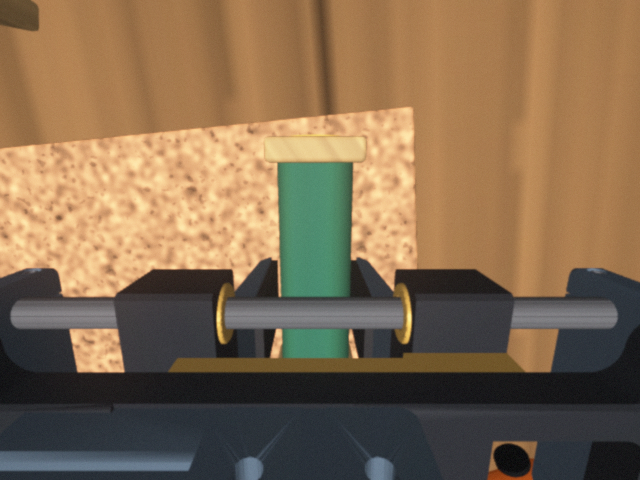

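```bash
python3 - <<'E'
from h import *
grab('wrist'); show(); sync(-5.19)
f=env.grab_frame('wrist'); print(blockend(f,315,161.3,136,-5.2,48))
p,_=cmd(); plan([p[0],p[1],205],-5.19)
E
```

```text
t 19.7 meas [615.7 329.4  11.6] [-1.7999e+02 -1.0000e-02 -5.1800e+00] cmd [615.5 328.7  13.1] [180.     0.    -5.19] F [ 1.1 -0.3 -0. ] w 33.5
[66.10281575 75.38969409]
shift [   0.     0.  -193.4] turn [0. 0. 0.]
```

Request:
drive_tool(
  series=[
    [0.75,[0,0,-15],[0,0,0]],
    [0.75,[0,0,-50],[0,0,0]],
    [0.75,[0,0,-95],[0,0,0]],
    [0.75,[0,0,-140],[0,0,0]],
    [0.75,[0,0,-190],[0,0,0]],
  ],
)

```text
time_s: 20.25
ee_pos: [615.0, 329.0, 203.7]
ee_rot: [180.0, 0.0, -5.2]
force: [1.2, 0.1, -1.2]
gripper_width: 33.7
```

```bash
python3 - <<'E'
from h import *
applied([0,0,-190],[0,0,0]); show(); plan(jp(0,-16,215),A)
E
```

```text
t 20.25 meas [615.  329.  203.7] [ 1.7998e+02  4.0000e-02 -5.1900e+00] cmd [615.7 329.4 201.6] [180.     0.    -5.19] F [ 1.2  0.1 -1.2] w 33.7
shift [-46.3 390.1 -13.4] turn [ 0.     -0.      0.0054]
```

Request:
drive_tool(
  series=[
    [0.75,[-4,32,-6],[0,0,0]],
    [0.75,[-8,70,-13],[0,0,0]],
    [0.75,[-13,110,-13],[0,0,0]],
    [0.75,[-18,150,-13],[0,0,0]],
    [0.75,[-23,190,-13],[0,0,0]],
  ],
)

```text
time_s: 20.75
ee_pos: [574.9, 140.8, 215.8]
ee_rot: [-180.0, -0.1, -5.2]
force: [1.1, -0.1, -0.7]
gripper_width: 33.8
```

Request:
drive_tool(
  series=[
    [0.75,[-5,40,0],[0,0,0]],
    [0.75,[-10,80,0],[0,0,0]],
    [0.75,[-15,120,0],[0,0,0]],
    [0.75,[-20,160,0],[0,0,0]],
    [0.75,[-23,190,0],[0,0,0.005]],
  ],
)

```text
time_s: 21.25
ee_pos: [534.6, -47.0, 215.8]
ee_rot: [180.0, -0.1, -5.5]
force: [1.4, 0.1, -1.1]
gripper_width: 33.7
```

Request:
drive_tool(
  series=[
    [0.75,[0,4,0],[0,0,0]],
    [0.75,[0,8,0],[0,0,0]],
    [0.75,[0,8,0],[0,0,0]],
    [0.75,[0,8,0],[0,0,0]],
    [0.75,[0,8,0],[0,0,0]],
  ],
)

```text
time_s: 21.75
ee_pos: [534.9, -51.9, 214.6]
ee_rot: [-180.0, 0.0, -5.4]
force: [0.7, 0.5, -0.4]
gripper_width: 33.7
```

```bash
python3 - <<'E'
from h import *
applied([-23,190,-13],[0,0,0]);applied([-23,190,0],[0,0,.005]);applied([0,8,0],[0,0,0]); show();jshow(); f=grab('wrist','w18'); jshow(); plan(jp(0,-16,38.5),A)
E
```

```text
t 21.75 meas [534.9 -51.9 214.6] [-179.98    0.     -5.39] cmd [534.7 -52.8 214.6] [180.     0.    -5.48] F [ 0.7  0.5 -0.4] w 33.7
t 21.75 jig meas [  0.3 -12.9 214.6] cmd [ 2.000e-01 -1.390e+01  2.146e+02] F [ 0.7  0.5 -0.4] w 33.7
t 21.8 jig meas [  0.3 -13.  214.5] cmd [ 2.000e-01 -1.390e+01  2.146e+02] F [ 0.9  0.4 -0.7] w 33.6
shift [ -0.2   2.1 176.1] turn [-0.     -0.      0.0004]
```

View pics/w18.png

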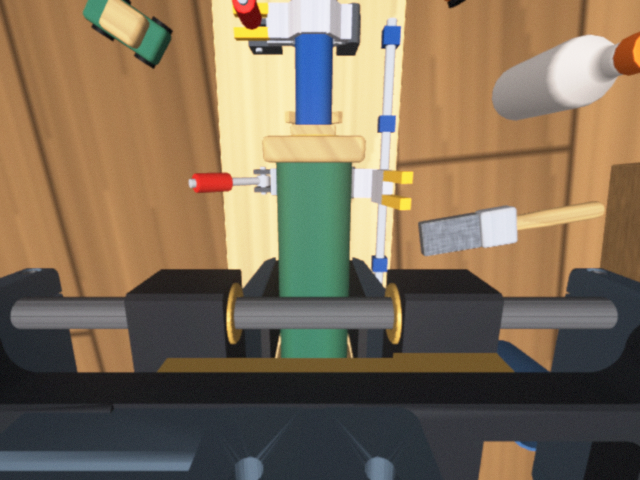

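```bash
python3 - <<'E'
from h import *
sync(-5.45); f=grab('wrist'); im=cv2.cvtColor(f['image'],cv2.COLOR_RGB2BGR)
cv2.imwrite('pics/w18c.png',cv2.resize(im[120:260,180:450],None,fx=2.9,fy=2.9,interpolation=cv2.INTER_CUBIC)); jshow()
E
```

```text
t 21.85 jig meas [ 2.000e-01 -1.310e+01  2.145e+02] cmd [  0.3 -13.  214.5] F [ 0.1  0.1 -1.6] w 33.8
```

View pics/w18c.png

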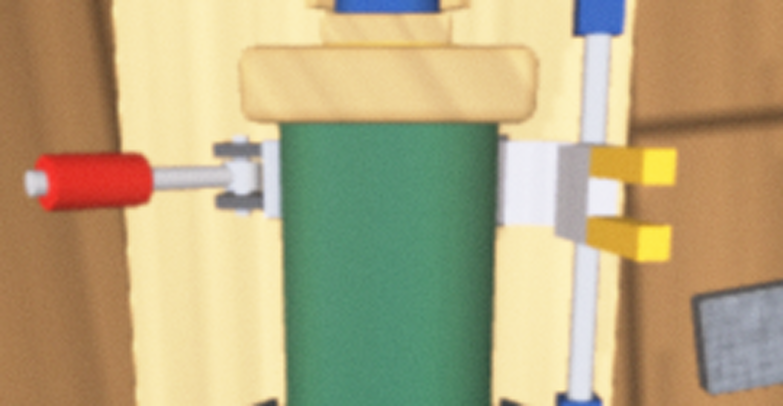

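```bash
python3 - <<'E'
from h import *
f=grab('wrist')
for n,u,v,z in (('pin',240,176,33),('lugA',645,167,135),('lugB',635,240,135)):
    print(n,wj(onplane(f,[[180+u/2.9,120+v/2.9]],z)[0],O,A).round(1))
plan(jp(0,-16,38.5),A)
E
```

```text
pin [-52.5  33.4  33. ]
lugA [ 64.4  41.5 135. ]
lugB [ 63.   23.2 135. ]
shift [ -0.3   3.  176. ] turn [ 0.     -0.      0.0009]
```

Request:
drive_tool(
  series=[
    [0.75,[0,3,25],[0,0,0]],
    [0.75,[0,3,60],[0,0,0]],
    [0.75,[0,3,95],[0,0,0]],
    [0.75,[0,3,115],[0,0,0]],
    [0.75,[0,3,128],[0,0,0]],
  ],
)

```text
time_s: 22.4
ee_pos: [533.4, -55.4, 84.5]
ee_rot: [-180.0, 0.2, -5.4]
force: [0.5, -0.2, -1.4]
gripper_width: 34.0
```

Request:
drive_tool(
  series=[
    [0.75,[0,0,10],[0,0,0]],
    [0.75,[0,0,20],[0,0,0]],
    [0.75,[0,0,30],[0,0,0]],
    [0.75,[0,0,39],[0,0,0]],
    [0.75,[0,0,42],[0,0,0]],
  ],
)

```text
time_s: 22.9
ee_pos: [534.0, -55.8, 43.7]
ee_rot: [-180.0, 0.1, -5.5]
force: [0.4, -0.3, -0.5]
gripper_width: 33.3
```

```bash
python3 - <<'E'
from h import *
applied([0,3,128],[0,0,0]);applied([0,0,42],[0,0,0]); jshow(); grab('wrist','w19'); jshow()
E
```

```text
t 22.9 jig meas [ -0.2 -16.9  43.7] cmd [  0.3 -16.   44.5] F [ 0.4 -0.3 -0.5] w 33.3
t 22.95 jig meas [ -0.3 -16.9  43.7] cmd [  0.3 -16.   44.5] F [-1.4  0.1 -1.3] w 33.5
```

View pics/w19.png

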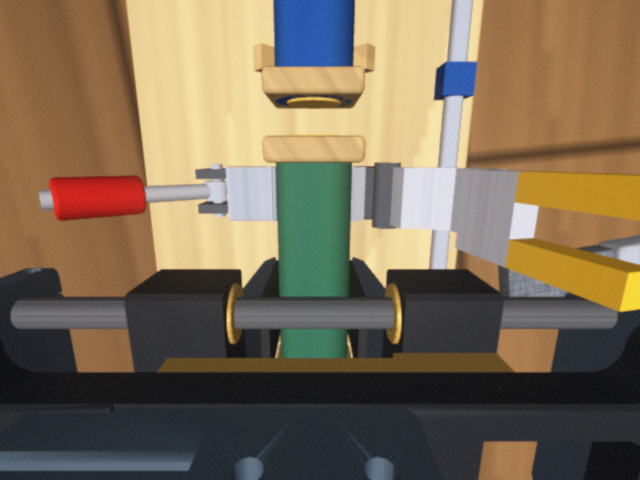

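Request:
drive_tool(
  series=[
    [0.75,[0.2,-0.8,1.5],[0,0,0]],
    [0.75,[0.2,-0.8,3],[0,0,0]],
    [0.75,[0.2,-0.8,4.5],[0,0,0]],
    [0.75,[0.2,-0.8,4.8],[0,0,0]],
    [0.75,[0.2,-0.8,4.8],[0,0,0]],
  ],
)

```text
time_s: 23.45
ee_pos: [534.8, -55.2, 39.9]
ee_rot: [-180.0, -0.0, -5.5]
force: [0.2, -1.0, -0.7]
gripper_width: 33.6
```

```bash
python3 - <<'E'
from h import *
sync(-5.5);jshow()
E
```

```text
t 23.45 jig meas [  0.5 -16.2  39.9] cmd [  0.5 -16.2  39.9] F [ 0.2 -1.  -0.7] w 33.6
```

Request:
drive_tool(
  series=[
    [0.75,[0,0,0.7],[0,0,0]],
    [0.75,[0,0,1.4],[0,0,0]],
    [0.6,[0,0,1.4],[0,0,0]],
    [0.4,[0,0,1.4],[0,0,0]],
    [0.35,[0,0,1.4],[0,0,0]],
  ],
)

```text
time_s: 23.95
ee_pos: [534.9, -55.1, 38.4]
ee_rot: [-180.0, -0.0, -5.5]
force: [-0.5, -1.0, 0.1]
gripper_width: 49.8
```

Request:
drive_tool(
  series=[
    [0.35,[0,0,0],[0,0,0]],
    [0.35,[0,0,-25],[0,0,0]],
    [0.35,[0,0,-60],[0,0,0]],
    [0.35,[0,0,-100],[0,0,0]],
    [0.35,[0,0,-130],[0,0,0]],
  ],
)

```text
time_s: 24.45
ee_pos: [535.2, -54.9, 170.6]
ee_rot: [-180.0, -0.1, -5.5]
force: [0.6, -0.3, -0.7]
gripper_width: 59.4
```

```bash
python3 - <<'E'
from h import *
applied([0,0,1.4],[0,0,0]);applied([0,0,-130],[0,0,0]); f=grab('wrist','w20'); jshow()
f=grab('wrist'); c,an,l,w=tube(f,*GREEN,(280,140,345,300),54.5); print(wj(np.r_[c,54.5],O,A),an,l,w); 
E
```

```text
t 24.5 jig meas [  3.7 -16.  175.3] cmd [  0.5 -16.2 168.5] F [ 1.6 -1.   3.8] w 59.3
[-2.40601798e+00  4.27432313e-02  5.45000000e+01] -6.053188631361302 97.46238357270838 26.015769458662135
```

View pics/w20.png

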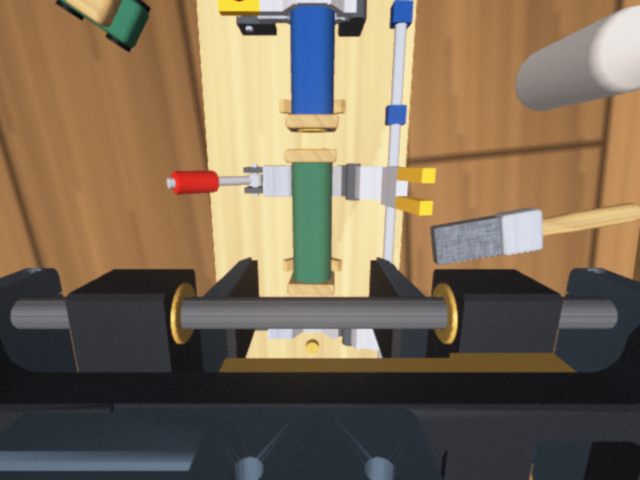

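Request:
drive_tool(
  series=[
    [0.6,[0,0,-35],[0,0,0]],
    [1,[30,-10,-40],[0,0,0]],
    [1,[65,-25,-40],[0,0,0]],
    [1,[100,-40,-40],[0,0,0]],
    [1,[124,-49.2,-40],[0,0,0]],
  ],
)

```text
time_s: 25.05
ee_pos: [664.3, -16.9, 206.6]
ee_rot: [-180.0, 0.1, -5.4]
force: [-0.7, -0.2, 0.3]
gripper_width: 22.1
```

Request:
drive_tool(
  series=[
    [1,[0,0,10],[0,0,0]],
    [1,[0,0,35],[0,0,0]],
    [1,[0,0,65],[0,0,0]],
    [1,[0,0,90],[0,0,0]],
    [1,[0,0,94],[0,0,0]],
  ],
)

```text
time_s: 25.55
ee_pos: [658.9, -17.9, 109.4]
ee_rot: [180.0, 0.6, -5.5]
force: [0.0, 0.6, 0.1]
gripper_width: 0.4
```

```bash
python3 - <<'E'
from h import *
applied([124,-49.2,-40],[0,0,0]);applied([0,0,94],[0,0,0]); grab('wrist','w21'); jshow()
E
```

```text
t 25.6 jig meas [121.7  32.9 111. ] cmd [124.5  33.  114.5] F [ 0.7 -0.1 -0.3] w 0.4
```

View pics/w21.png

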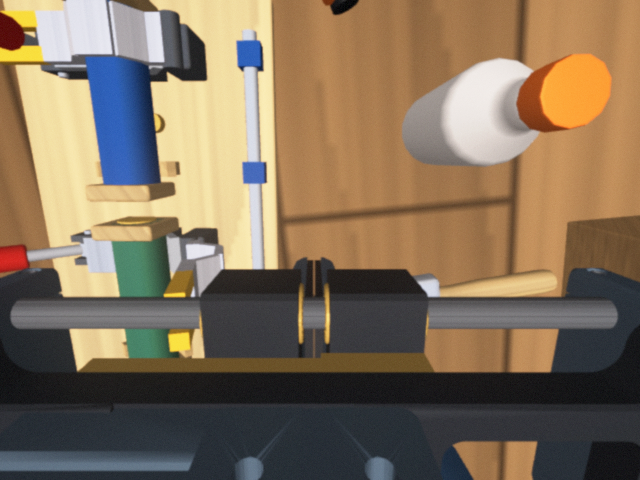

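Push the middle cover over, on the same path as before.

Request:
drive_tool(
  series=[
    [1,[-10,0,0],[0,0,0]],
    [1,[-20,0,0],[0,0,0]],
    [1,[-30,0,0],[0,0,0]],
    [1,[-40,0,0],[0,0,0]],
    [1,[-50,0,0],[0,0,0]],
  ],
)

```text
time_s: 26.1
ee_pos: [612.6, -13.1, 115.3]
ee_rot: [-180.0, -0.1, -5.5]
force: [1.4, -0.2, 0.5]
gripper_width: 0.6
```

Request:
drive_tool(
  series=[
    [1,[-11,0,0],[0,0,0]],
    [1,[-22,0,-2],[0,0,0]],
    [1,[-33,0,-3],[0,0,0]],
    [1,[-44,0,-3],[0,0,0]],
    [1,[-55,0,0],[0,0,0]],
  ],
)

```text
time_s: 26.6
ee_pos: [557.8, -7.8, 114.7]
ee_rot: [-180.0, -0.1, -5.5]
force: [1.5, 0.2, 1.1]
gripper_width: 0.6
```

```bash
python3 - <<'E'
from h import *
applied([-50,0,0],[0,0,0]);applied([-55,0,0],[0,0,0]); grab('wrist','w22'); jshow()
E
```

```text
t 26.65 jig meas [ 16.1  33.1 113.8] cmd [ 19.5  33.  114.5] F [-1.8  0.1  0.4] w 0.1
```

View pics/w22.png

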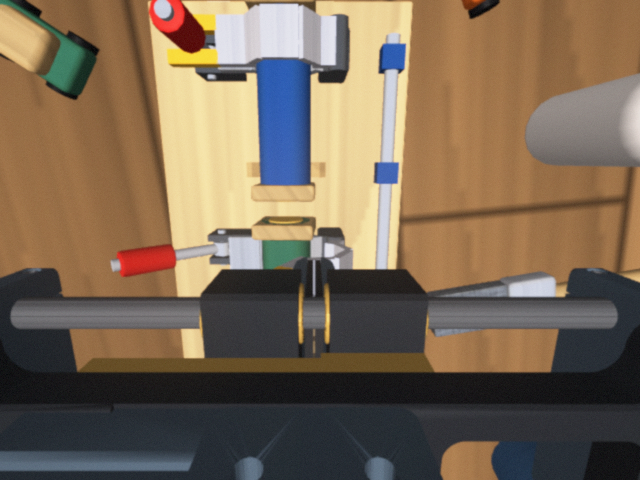

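Request:
drive_tool(
  series=[
    [1,[-14,0,2],[0,0,0]],
    [1,[-28,0,10],[0,0,0]],
    [1,[-42,0,18],[0,0,0]],
    [1,[-56,0,26],[0,0,0]],
    [1,[-68,0,34],[0,0,0]],
  ],
)

```text
time_s: 27.15
ee_pos: [489.5, -1.3, 79.9]
ee_rot: [-180.0, 0.0, -5.5]
force: [0.5, 0.4, 0.7]
gripper_width: 0.7
```

Request:
drive_tool(
  series=[
    [1,[-1.5,0,4],[0,0,0]],
    [1,[-1.5,0,8],[0,0,0]],
    [1,[-1.5,0,12],[0,0,0]],
    [1,[-1.5,0,15],[0,0,0]],
    [1,[-1.5,0,15],[0,0,0]],
  ],
)

```text
time_s: 27.65
ee_pos: [489.8, -1.3, 65.3]
ee_rot: [-180.0, -0.0, -5.5]
force: [-0.3, 0.9, 0.1]
gripper_width: 0.1
```

Request:
drive_tool(
  series=[
    [1,[0,0,1],[0,0,0]],
    [1,[0,0,2],[0,0,0]],
    [1,[0,0,2.5],[0,0,0]],
    [1,[0,0,2.5],[0,0,0]],
    [1,[0,0,2.5],[0,0,0]],
  ],
)

```text
time_s: 28.15
ee_pos: [489.8, -1.3, 64.8]
ee_rot: [-180.0, -0.1, -5.5]
force: [-4.1, -0.1, 14.7]
gripper_width: 0.6
```

```bash
python3 - <<'E'
from h import *
applied([-68,0,34],[0,0,0]);applied([-1.5,0,15],[0,0,0]);applied([0,0,2.5],[0,0,0]); jshow(); grab('wrist','w23');jshow()
E
```

```text
t 28.15 jig meas [-49.4  33.1  64.8] cmd [-50.  33.  63.] F [-4.1 -0.1 14.7] w 0.6
t 28.2 jig meas [-49.4  33.1  64.8] cmd [-50.  33.  63.] F [-4.8  0.1 15.2] w 0.5
```

View pics/w23.png

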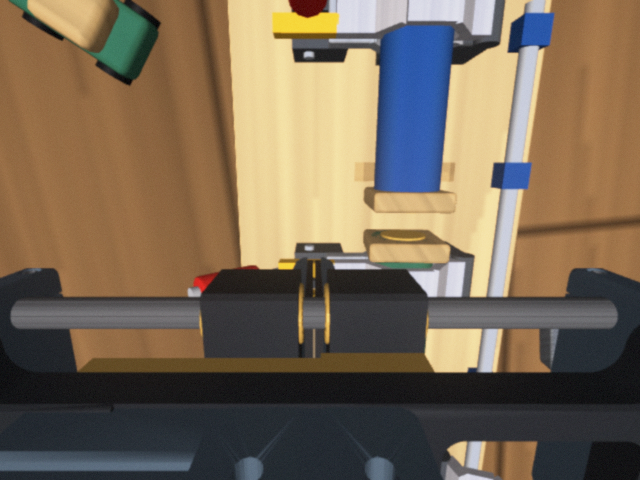

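The cover is shut: 15 N contact at z = 64.8, against 65 expected. Next is the middle bolt.

Request:
drive_tool(
  series=[
    [1,[0,0,-20],[0,0,0]],
    [1,[-10,0,-50],[0,0,0]],
    [1,[-45,0,-60],[0,0,0]],
    [1,[-80,0,-55],[0,0,0]],
    [1,[-92,0,-40],[0,0,0]],
  ],
)

```text
time_s: 28.7
ee_pos: [395.5, 7.6, 103.7]
ee_rot: [-180.0, -0.1, -5.5]
force: [0.3, -0.0, -0.9]
gripper_width: 0.7
```

Request:
drive_tool(
  series=[
    [1,[0,0,20],[0,0,0]],
    [1,[0,0,40],[0,0,0]],
    [1,[0,0,45],[0,0,0]],
    [1,[0,0,45],[0,0,0]],
    [1,[0,0,45],[0,0,0]],
  ],
)

```text
time_s: 29.2
ee_pos: [398.3, 7.5, 58.4]
ee_rot: [-180.0, -0.1, -5.5]
force: [-0.3, -0.7, -0.4]
gripper_width: 0.5
```

Request:
drive_tool(
  series=[
    [1,[8,0,0],[0,0,0]],
    [1,[16,0,-2],[0,0,0]],
    [1,[24,0,-8],[0,0,0]],
    [1,[32,0,-15],[0,0,0]],
    [1,[40,0,-22],[0,0,0]],
  ],
)

```text
time_s: 29.7
ee_pos: [436.2, 3.7, 80.4]
ee_rot: [180.0, 0.2, -5.5]
force: [-4.4, 0.3, 3.7]
gripper_width: 0.5
```

```bash
python3 - <<'E'
from h import *
applied([-92,0,-40],[0,0,0]);applied([0,0,45],[0,0,0]);applied([40,0,-22],[0,0,0]); jshow(); grab('wrist','w24');jshow()
E
```

```text
t 29.7 jig meas [-103.3   33.    80.4] cmd [-102.   33.   80.] F [-4.4  0.3  3.7] w 0.5
t 29.75 jig meas [-99.9  33.1  81.7] cmd [-102.   33.   80.] F [-0.5 -0.2  2.4] w 0.3
```

View pics/w24.png

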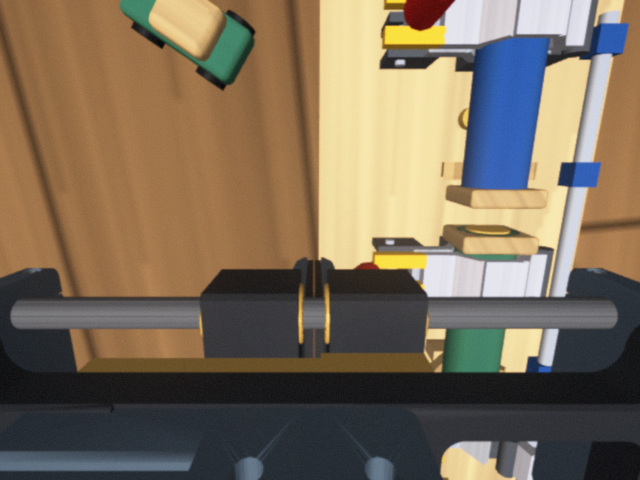

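Request:
drive_tool(
  series=[
    [1,[7,0,-3],[0,0,0]],
    [1,[14,0,-5],[0,0,0]],
    [1,[20,0,-6],[0,0,0]],
    [1,[26,0,-6],[0,0,0]],
    [1,[26,0,-6],[0,0,0]],
  ],
)

```text
time_s: 30.25
ee_pos: [464.6, 1.1, 85.8]
ee_rot: [-180.0, -0.1, -5.5]
force: [-0.1, -0.8, -0.4]
gripper_width: 0.3
```

Request:
drive_tool(
  series=[
    [1,[3,0,0],[0,0,0]],
    [1,[6,0,0],[0,0,0]],
    [1,[9,0,0],[0,0,0]],
    [1,[10,0,0],[0,0,0]],
    [1,[10,0,0],[0,0,0]],
  ],
)

```text
time_s: 30.75
ee_pos: [468.5, 0.7, 85.5]
ee_rot: [180.0, 0.6, -5.5]
force: [-11.0, 1.7, 9.7]
gripper_width: 0.8
```

```bash
python3 - <<'E'
from h import *
applied([26,0,-6],[0,0,0]);applied([10,0,0],[0,0,0]); jshow()
E
```

```text
t 30.75 jig meas [-70.8  33.   85.5] cmd [-66.  33.  86.] F [-11.    1.7   9.7] w 0.8
```

Request:
drive_tool(
  series=[
    [1,[-6,0,0],[0,0,0]],
    [1,[-20,0,0],[0,0,0]],
    [1,[-30,0,-30],[0,0,0]],
    [1,[-30,40,-75],[0,0,0]],
    [1,[-30,85,-120],[0,0,0]],
  ],
)

```text
time_s: 31.25
ee_pos: [436.0, -64.9, 190.0]
ee_rot: [-180.0, -0.0, -5.3]
force: [1.7, -1.5, -0.3]
gripper_width: 0.5
```

```bash
python3 - <<'E'
from h import *
applied([-30,85,-120],[0,0,0]); jshow(); f=grab('wrist','w25'); jshow(); sync(-5.5)
s=grab('scene'); cv2.imwrite('pics/sc25.png',cv2.resize(cv2.cvtColor(s['image'],cv2.COLOR_RGB2BGR)[190:340,190:390],None,fx=3.9,fy=3.9,interpolation=cv2.INTER_CUBIC))
t=grab('top'); cv2.imwrite('pics/top25.png',cv2.resize(cv2.cvtColor(t['image'],cv2.COLOR_RGB2BGR)[180:320,240:460],None,fx=3.6,fy=3.6,interpolation=cv2.INTER_CUBIC))
E
```

```text
t 31.25 jig meas [-96.9 -35.3 190. ] cmd [-96. -52. 206.] F [ 1.7 -1.5 -0.3] w 0.5
t 31.3 jig meas [-93.  -40.3 195.9] cmd [-96. -52. 206.] F [ 3.  -3.4  3.7] w 0.3
```

View pics/w25.png

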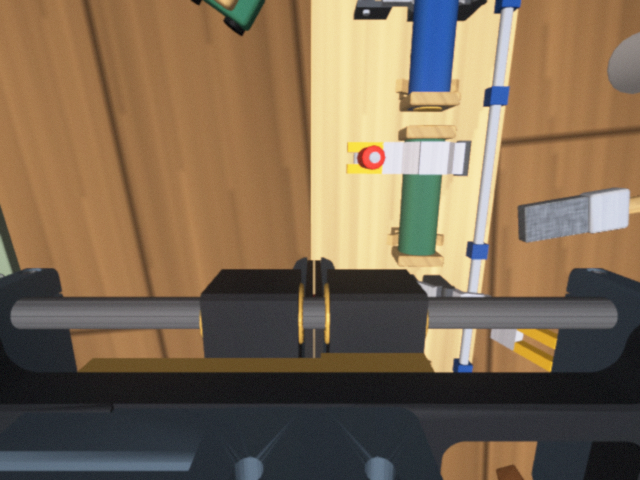

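View pics/sc25.png

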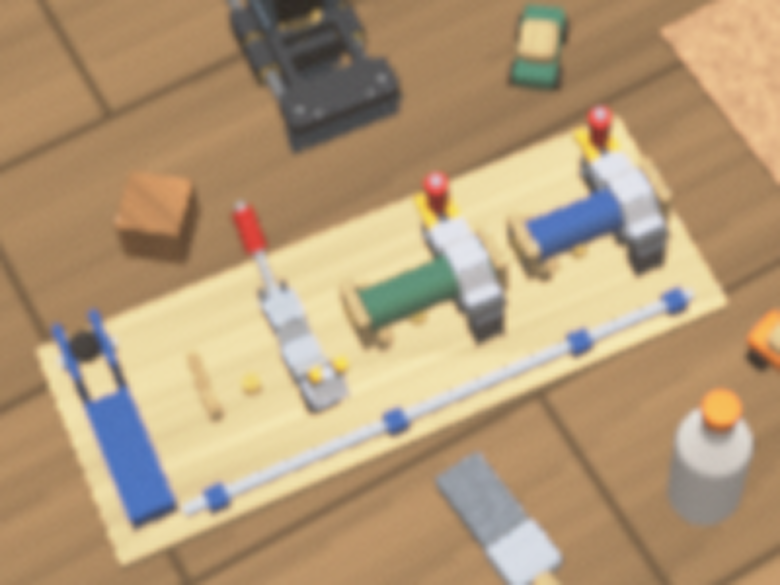

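View pics/top25.png

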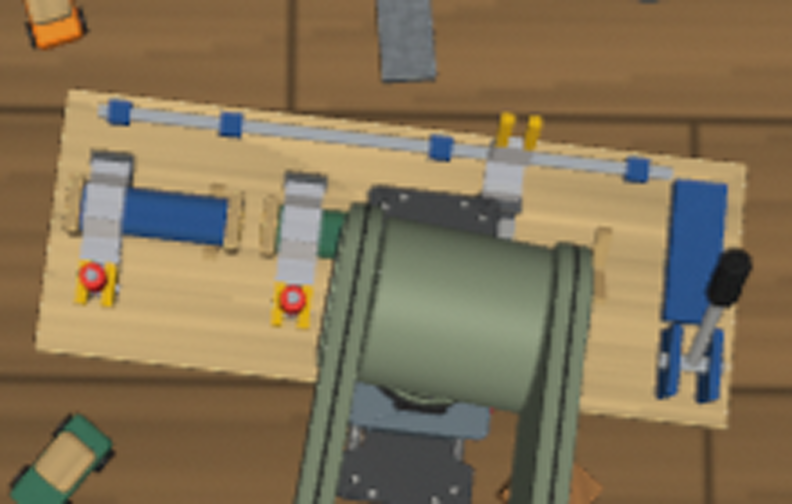

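```bash
python3 - <<'E'
from h import *
t=env.grab_frame('top')
print(wj(onplane(t,[[443.3,256.9]],146)[0],O,A)); 
for u,v in ((738,255),(722,300),(695,358)): print(wj(onplane(t,[[240+u/3.6,180+v/3.6]],{255:164,300:124,358:60}[v])[0],O,A).round(1))
grab('wrist'); sync(-5.5); jshow(); plan(jp(40,-245,235),A)
E
```

```text
[ -11.85913206 -248.28300574  146.        ]
[ 1.000e-01 -2.472e+02  1.640e+02]
[ -24.8 -247.8  124. ]
[ -58.3 -246.    60. ]
t 31.5 jig meas [-97.  -34.9 188.2] cmd [-97.  -34.9 188.2] F [ 0.2 -0.1  0.6] w 0.2
shift [137.  210.1 -46.8] turn [0. 0. 0.]
```

Request:
drive_tool(
  series=[
    [1,[5,15,-25],[0,0,0]],
    [1,[25,45,-47],[0,0,0]],
    [1,[50,80,-47],[0,0,0]],
    [1,[76,115,-47],[0,0,0]],
    [1,[100,150,-47],[0,0,0]],
  ],
)

```text
time_s: 32.0
ee_pos: [522.6, -223.5, 233.8]
ee_rot: [-179.9, 0.2, -5.4]
force: [1.5, 0.4, -0.5]
gripper_width: 0.6
```

Request:
drive_tool(
  series=[
    [1,[20,35,0],[0,0,0]],
    [1,[38,61,0],[0,0,0]],
    [1,[38,61,0],[0,0,0]],
    [1,[38,61,0],[0,0,0]],
    [1,[38,61,0],[0,0,0]],
  ],
)

```text
time_s: 32.5
ee_pos: [553.6, -286.2, 234.7]
ee_rot: [-179.9, 0.1, -5.4]
force: [0.6, -0.3, 0.2]
gripper_width: 0.3
```

```bash
python3 - <<'E'
from h import *
jshow(); sync(-5.5); grab('wrist','w26'); jshow(); plan(jp(42,-246,135),A)
E
```

```text
t 32.5 jig meas [  41.3 -244.4  234.7] cmd [-97.  -34.9 188.2] F [ 0.6 -0.3  0.2] w 0.3
t 32.55 jig meas [  41.4 -244.5  235.3] cmd [  41.3 -244.4  234.7] F [0.7 0.5 0.6] w 0.6
shift [ 0.7  1.6 99.7] turn [0. 0. 0.]
```

View pics/w26.png

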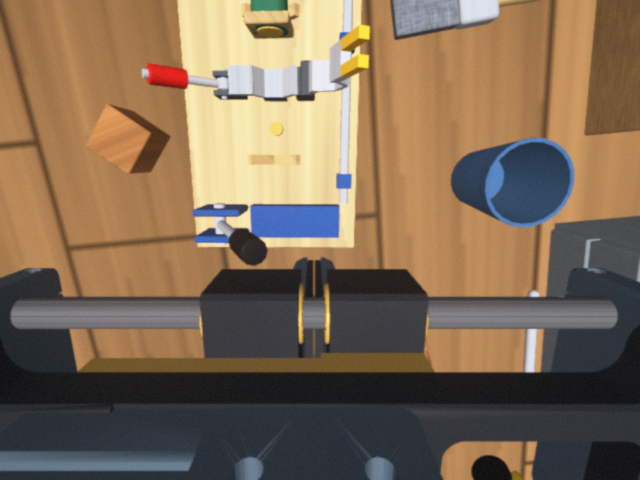

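```bash
python3 - <<'E'
from h import *
f=env.grab_frame('wrist'); 
for uv,z in (((255,250),164),((244,243),146),((222,225),55)): print(wj(onplane(f,[uv],z)[0],O,A).round(1))
E
```

```text
[  -2.5 -242.3  164. ]
[ -14.3 -241.3  146. ]
[ -56.2 -243.9   55. ]
```

Request:
drive_tool(
  series=[
    [1,[0.7,1.6,20],[0,0,0]],
    [1,[0.7,1.6,45],[0,0,0]],
    [1,[0.7,1.6,70],[0,0,0]],
    [1,[0.7,1.6,90],[0,0,0]],
    [1,[0.7,1.6,99],[0,0,0]],
  ],
)

```text
time_s: 33.1
ee_pos: [553.4, -288.2, 135.2]
ee_rot: [-179.9, 0.2, -5.4]
force: [0.1, -0.1, -0.3]
gripper_width: 0.6
```

Request:
drive_tool(
  series=[
    [1,[-10,0,0],[0,0,0]],
    [1,[-22,0,0],[0,0,0]],
    [1,[-36,0,0],[0,0,0]],
    [1,[-50,0,0],[0,0,0]],
    [1,[-64,0,0],[0,0,0]],
  ],
)

```text
time_s: 33.6
ee_pos: [491.9, -284.4, 139.7]
ee_rot: [179.9, -0.4, -5.5]
force: [2.6, 0.1, 1.7]
gripper_width: 0.5
```

```bash
python3 - <<'E'
from h import *
applied([.7,1.6,99],[0,0,0]);applied([-64,0,0],[0,0,0]); jshow(); grab('wrist','w27'); jshow()
E
```

```text
t 33.6 jig meas [ -20.2 -248.5  139.7] cmd [ -22.  -246.   135.7] F [2.6 0.1 1.7] w 0.5
t 33.65 jig meas [ -22.9 -248.2  139.5] cmd [ -22.  -246.   135.7] F [-0.7 -0.6  1.7] w 0.3
```

View pics/w27.png

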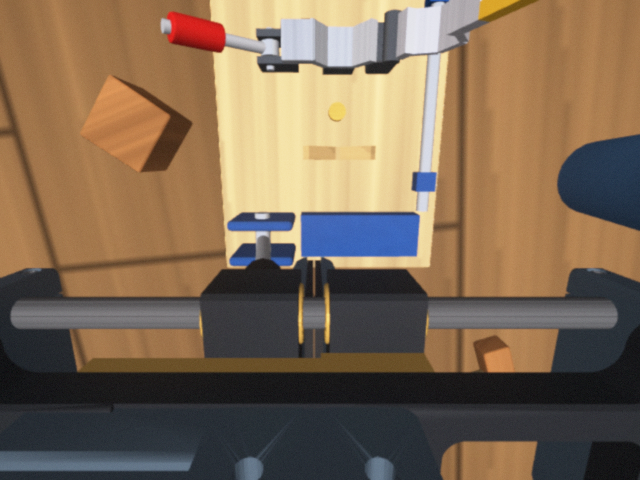

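Request:
drive_tool(
  series=[
    [1,[-13,-2,0],[0,0,0]],
    [1,[-26,-2,0],[0,0,0]],
    [1,[-39,-2,0],[0,0,0]],
    [1,[-50,-2,2],[0,0,0]],
    [1,[-58,-2,2],[0,0,0]],
  ],
)

```text
time_s: 34.15
ee_pos: [432.6, -275.9, 134.5]
ee_rot: [-180.0, -0.0, -5.5]
force: [5.4, -0.0, -1.4]
gripper_width: 0.4
```

```bash
python3 - <<'E'
from h import *
applied([-58,-2,2],[0,0,0]); jshow(); grab('wrist','w28'); jshow()
E
```

```text
t 34.15 jig meas [ -80.  -245.7  134.5] cmd [ -80.  -244.   133.7] F [ 5.4 -0.  -1.4] w 0.4
t 34.2 jig meas [ -81.3 -245.6  134.4] cmd [ -80.  -244.   133.7] F [ 2.1 -1.   0.1] w 0.4
```

View pics/w28.png

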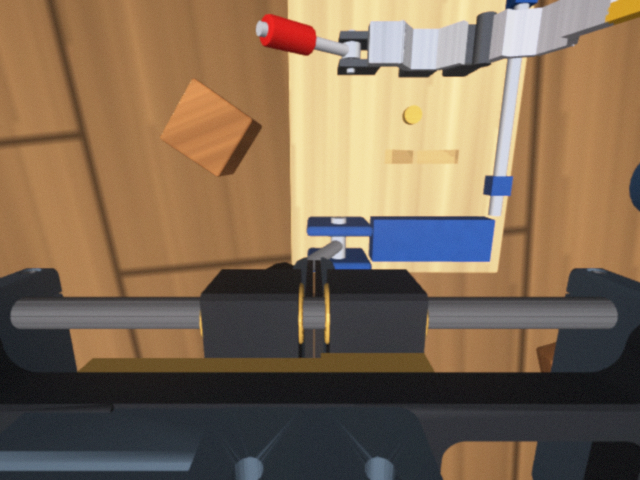

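Request:
drive_tool(
  series=[
    [1,[-3,0,0],[0,0,0]],
    [1,[-6,0,0],[0,0,0]],
    [1,[-9,0,0],[0,0,0]],
    [1,[-9,0,0],[0,0,0]],
    [1,[-9,0,0],[0,0,0]],
  ],
)

```text
time_s: 34.7
ee_pos: [424.6, -275.2, 134.8]
ee_rot: [-180.0, -0.0, -5.5]
force: [6.0, 0.2, -0.8]
gripper_width: 0.7
```

```bash
python3 - <<'E'
from h import *
applied([-9,0,0],[0,0,0]); jshow()
E
```

```text
t 34.7 jig meas [ -88.1 -245.8  134.8] cmd [ -89.  -244.   133.7] F [ 6.   0.2 -0.8] w 0.7
```

Request:
drive_tool(
  series=[
    [1,[-2,0,0],[0,0,0]],
    [1,[-4,0,0],[0,0,0]],
    [1,[-6,0,0],[0,0,0]],
    [1,[-6,0,0],[0,0,0]],
    [1,[-6,0,0],[0,0,0]],
  ],
)

```text
time_s: 35.2
ee_pos: [420.9, -275.1, 135.5]
ee_rot: [180.0, -0.3, -5.5]
force: [8.9, -0.2, -1.8]
gripper_width: 0.3
```

```bash
python3 - <<'E'
from h import *
applied([-6,0,0],[0,0,0]); jshow(); grab('wrist','w29'); jshow()
E
```

```text
t 35.2 jig meas [ -91.8 -246.1  135.5] cmd [ -95.  -244.   133.7] F [ 8.9 -0.2 -1.8] w 0.3
t 35.25 jig meas [ -91.8 -246.1  135.4] cmd [ -95.  -244.   133.7] F [ 9.8  0.1 -1.5] w 0.6
```

View pics/w29.png

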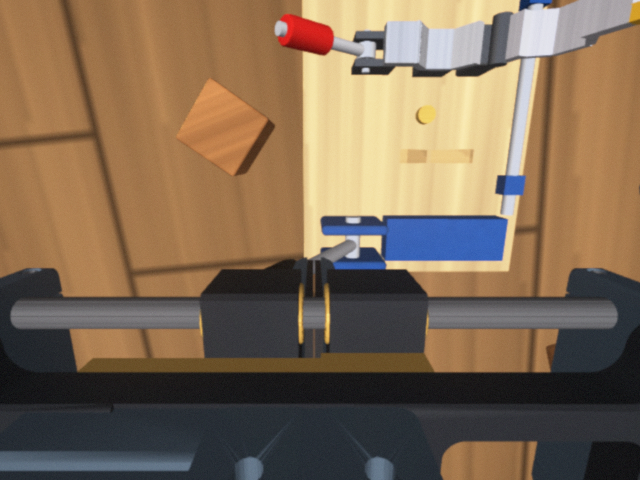

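Request:
drive_tool(
  series=[
    [1,[-2,0,0],[0,0,0]],
    [1,[-4,0,0],[0,0,0]],
    [1,[-5,0,0],[0,0,0]],
    [1,[-5,0,0],[0,0,0]],
    [1,[-5,0,0],[0,0,0]],
  ],
)

```text
time_s: 35.75
ee_pos: [419.4, -275.5, 136.4]
ee_rot: [179.9, -0.8, -5.6]
force: [16.5, 1.1, -1.3]
gripper_width: 0.6
```

```bash
python3 - <<'E'
from h import *
applied([-5,0,0],[0,0,0]); jshow()
E
```

```text
t 35.75 jig meas [ -93.3 -246.6  136.4] cmd [-100.  -244.   133.7] F [16.5  1.1 -1.3] w 0.6
```

The lever is firmly on its stop: 16.5 N, with the tool held back 7 mm from its command. Let it return.

Request:
drive_tool(
  series=[
    [1,[15,0,0],[0,0,0]],
    [1,[35,0,0],[0,0,0]],
    [1,[58,0,0],[0,0,0]],
    [1,[80,0,0],[0,0,0]],
    [1,[100,0,0],[0,0,0]],
  ],
)

```text
time_s: 36.25
ee_pos: [512.4, -283.3, 134.0]
ee_rot: [-179.9, 0.3, -5.4]
force: [0.4, -0.1, -0.4]
gripper_width: 0.7
```

Request:
drive_tool(
  series=[
    [1,[15,0,0],[0,0,0]],
    [1,[30,0,0],[0,0,0]],
    [1,[45,0,0],[0,0,0]],
    [1,[50,0,-10],[0,0,0]],
    [1,[50,0,-40],[0,0,0]],
  ],
)

```text
time_s: 36.75
ee_pos: [560.1, -287.3, 171.8]
ee_rot: [-179.8, 0.6, -5.4]
force: [0.5, -1.4, 0.1]
gripper_width: 0.5
```

Request:
drive_tool(
  series=[
    [1,[0,0,-40],[0,0,0]],
    [1,[0,0,-85],[0,0,0]],
    [1,[-35,0,-120],[0,0,0]],
    [1,[-75,0,-130],[0,0,0]],
    [1,[-115,0,-130],[0,0,0]],
  ],
)

```text
time_s: 37.25
ee_pos: [446.4, -277.5, 307.3]
ee_rot: [179.9, -0.0, -5.4]
force: [0.0, -1.5, -0.3]
gripper_width: 0.4
```

Request:
drive_tool(
  series=[
    [1,[-40,0,0],[0,0,0]],
    [1,[-80,0,0],[0,0,0]],
    [1,[-110,0,0],[0,0,0]],
    [1,[-110,0,0],[0,0,0]],
    [1,[-110,0,0],[0,0,0]],
  ],
)

```text
time_s: 37.75
ee_pos: [337.8, -266.8, 305.4]
ee_rot: [180.0, 0.0, -5.5]
force: [-0.2, 0.6, -0.3]
gripper_width: 0.2
```

```bash
python3 - <<'E'
from h import *
jshow(); 
w=grab('wrist','w30'); t=grab('top','top30'); s=grab('scene','sc30')
cv2.imwrite('pics/top30c.png',cv2.resize(cv2.cvtColor(t['image'],cv2.COLOR_RGB2BGR)[180:320,240:460],None,fx=3.6,fy=3.6,interpolation=cv2.INTER_CUBIC))
cv2.imwrite('pics/sc30c.png',cv2.resize(cv2.cvtColor(s['image'],cv2.COLOR_RGB2BGR)[190:340,190:390],None,fx=3.9,fy=3.9,interpolation=cv2.INTER_CUBIC))
E
```

```text
t 37.75 jig meas [-175.3 -245.8  305.4] cmd [-100.  -244.   133.7] F [-0.2  0.6 -0.3] w 0.2
```

View pics/top30.png

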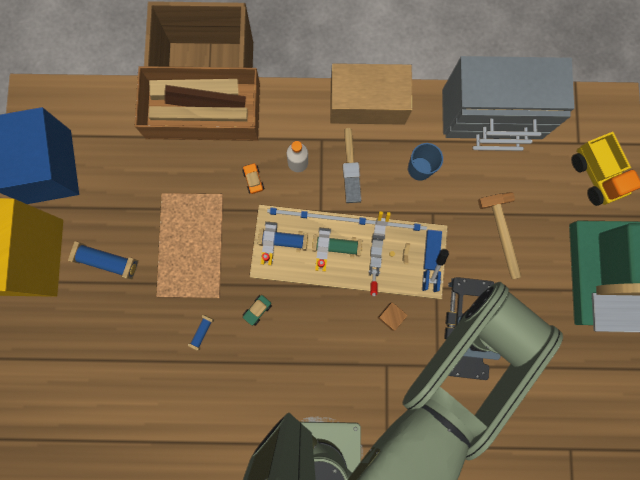

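View pics/top30c.png

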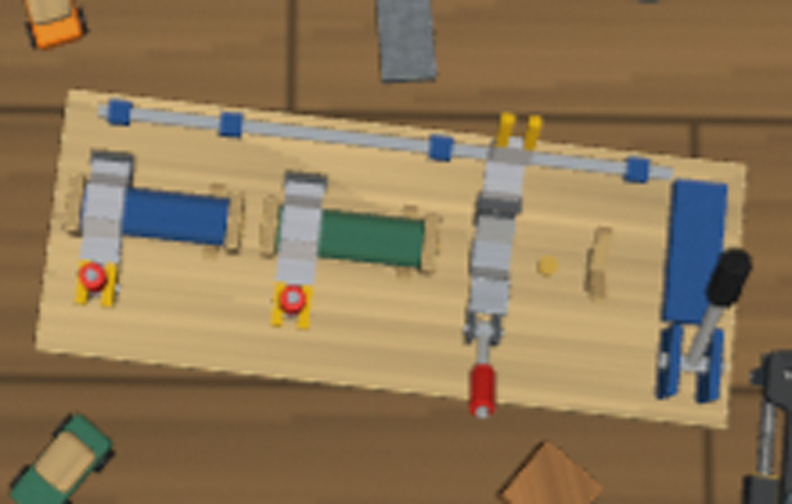

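View pics/sc30c.png

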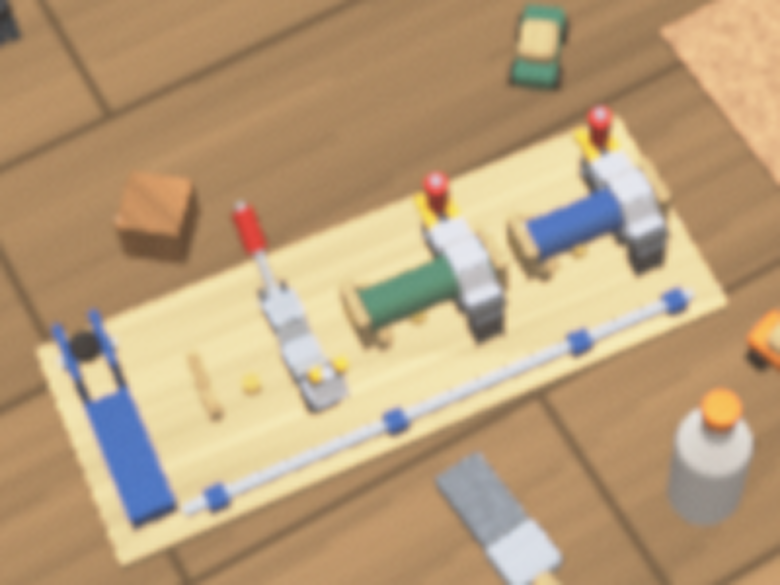

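Everything looks right. One numeric check on how upright the nuts are and on the lever's rest position, then I hand in.

```bash
python3 - <<'E'
from h import *
t=grab('top'); s=grab('scene')
a=sorted(blobs(t,(0,150,90),(8,255,255),(255,245,340,275),6),key=lambda b:b[1][0]); b=sorted(blobs(s,(0,150,80),(8,255,255),(290,205,360,260),6),key=lambda b:-b[1][0])
print(len(a),len(b)); 
for x in a: print('top@95',wj(onplane(t,[x[1]],95)[0],O,A).round(1))
for x in b: print('scene@90',wj(onplane(s,[x[1]],90)[0],O,A).round(1))
print('lever',wj(onplane(t,[[443.3,256.9]],146)[0],O,A).round(1))
jshow()
env.job_done(); print('done')
E
```

```text
2 2
top@95 [-52.9 166.7  95. ]
top@95 [-52.9  32.3  95. ]
scene@90 [-45.1 163.7  90. ]
scene@90 [-44.6  29.7  90. ]
lever [ -11.9 -248.3  146. ]
t 38.0 jig meas [-173.7 -245.9  304.5] cmd [-100.  -244.   133.7] F [-0.4 -0.5 -0.2] w 0.5
the job is handed in; nothing more can be done
done
```

I handed the job in at 38 s with both boilers locked in and the lever back at rest. There was no red boiler. The blue one I used was the middle-sized one from the cork board.

- **Couplers:** the blue boiler is in the left coupler and the green one in the middle coupler. For each I shut the hinged half first, then swung the bolt upright.
    - **Covers:** both stopped hard at 65 mm above the bench, the height expected when shut, with 13–15 N on the fingers.
    - **Bolts:** both met a firm stop at 11 N.
- **Lever:** I pushed it from its far side onto its stop. The force rose to 16.5 N with almost no further travel. I then let it spring back, and the last picture shows it where it started.
- **Untouched things:** the right coupler is still empty and open. The bystanders look unmoved in the top view.

**One check disagreed:** in the top view the red nuts sit within 1 mm of upright, at jig x = −52.9 against −52. The scene camera's colour-blob check put them 7 mm off, at about −45 for the 90 mm height I assumed. I trusted the top view and the bolt stops, since the scene camera sees the nuts at a slant and its blobs take in the nut tops. The green boiler also first measured 2.4 mm to −x of its seat. Its colour mask came out too narrow, and its cover still shut fully.

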